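# Load, index and clamp the sample turntable, then take the height reading

### The job

Load the spectrometer's sample turntable: lay the tall metal reference block on the rubber pad that the raised rib points to, and each flat brown coupon on the bench on any other pad, all lying flat along their pads. Then back the clamp screw off just enough to free the wheel (about a quarter turn, never as much as half a turn), turn the wheel by its hub grip until the block's pad is centred under the height gauge, and screw the clamp firmly tight again. Finally press the gauge gently down so that its foot rests on the block for a second and let it spring back up, leaving everything in place and the other things on the bench alone.

Things in the scene. Friction and masses are not known exactly. Their poses are not given: they have to be found in the camera images.
- fixture: White fixed base, 355 x 355 x 30 mm. Origin on the bench on the wheel's axis, z up. The base reaches 150 mm to -x, -y and 205 mm to +x, +y. Clamp knob at radius 128 mm, 15 degrees from +x towards +y; its aluminium bracket is 30 mm wide, top at 120 mm, radius 107 to 189 mm. Gauge plunger at y +92 mm; its arm is 24 mm wide, top at 136 mm, reaching outward to y 194 mm.
- wheel: Round aluminium turntable, diameter 290 mm, 12 mm thick, upper side 52 mm above the bench. It lies loose in a bearing about a vertical axis, pressed down by the clamp pad on its rim. Origin at the centre of its underside, z up, x towards place0. Four marked places (grippy rubber pads) at radius 92 mm. In the centre a hub stem 20 mm thick, topped by a black bar grip.
- wheel_grip (a point): Grip point in the black bar on top of the wheel's hub, 109 mm above the bench; the bar is 40 mm long along x, 14 mm wide along y and 32 mm high (from 90 to 122 mm above the bench), turns with the wheel. When the clamp is slack, turning the bar turns the wheel; the wheel stays where it is left.
- place0 (a point): Marked place for the block: a black rubber pad 66 x 30 mm, 2 mm proud of the wheel's upper side, the one to which a raised dark rib 42 mm long and 4 mm high points from the hub; it is also the end one of the row, clockwise end seen from above. Point at the centre of its top, 54 mm above the bench; x along its length (tangential), y towards the hub, z up.
- place1 (a point): Marked place for a coupon, a black rubber pad 66 x 30 mm, 2 mm proud of the wheel's upper side, 50 degrees anticlockwise from place0. Point at the centre of its top, 54 mm above the bench; x along its length (tangential), y towards the hub.
- place2 (a point): Marked place for a coupon, a black rubber pad 66 x 30 mm, 2 mm proud of the wheel's upper side, 100 degrees anticlockwise from place0. Point at the centre of its top, 54 mm above the bench; x along its length (tangential), y towards the hub.
- place3 (a point): Marked place for a coupon, a black rubber pad 66 x 30 mm, 2 mm proud of the wheel's upper side, 150 degrees anticlockwise from place0. Point at the centre of its top, 54 mm above the bench; x along its length (tangential), y towards the hub.
- block_c (a point): Centre of the tall aluminium reference block, 60 (x) x 24 (y) x 32 (z) mm, 124 g, loose; starts lying somewhere on the bench.
- coupon_a_c (a point): Centre of a flat brown plastic coupon, 60 (x) x 24 (y) x 18 (z) mm, 32 g, loose on the bench; two or three of these equal coupons are there, the others absent.
- coupon_b_c (a point): Centre of a flat brown plastic coupon, 60 (x) x 24 (y) x 18 (z) mm, 32 g, loose on the bench; two or three of these equal coupons are there, the others absent.
- coupon_c_c (a point): Centre of a flat brown plastic coupon, 60 (x) x 24 (y) x 18 (z) mm, 32 g, loose on the bench; two or three of these equal coupons are there, the others absent.
- clamp_screw (a joint): Clamp screw angle (rad): 0 = fully tight at its stop, grows as the knob is turned anticlockwise from above (loosening), to 3.4. Lifts 4 mm per rad; the sprung pad presses the wheel's rim with about 16 N at 0, nothing from about 1.0 on, where it clears the wheel. Takes up to 0.2 N m; stays where left. Firmly tight: within 0.3 of the stop.
- knob_grip (a point): Grip point in the clamp knob's black bar, 153 mm above the bench, on the screw's vertical axis; the bar is 44 mm long along x, 14 mm wide along y and 34 mm high (from 130 to 164 mm above the bench) on a round flange of radius 22 mm. Turns with the screw, does not rise.
- gauge (a joint): Reading of the sprung height gauge: downward travel of its plunger (m), 0 = up at rest, at most 0.04. The foot (a steel disc of radius 10 mm) hangs 106 mm above the bench at 0, so it touches the tall block on the wheel at about 0.020 and a flat coupon at about 0.034. The return spring takes about 2 N at rest and 4 N at full travel, and brings it up by itself.
- gauge_head (a point): Middle of the top of the gauge's round black head (radius 15 mm), 168 mm above the bench at rest; pushed straight down it lowers the foot. Moves with the plunger.
- gauge_spot (a point): Point straight below the gauge's foot at the height of the pads' tops; place0 is to be brought here.
- wash_bottle: Bystander: white plastic bottle, radius 32 mm, 160 mm high. Origin at its underside.
- jar: Bystander: amber glass jar with black lid, radius 34 mm, 75 mm high. Origin at its underside.
- mug: Bystander: white mug, radius 40 mm, 90 mm high. Origin at its underside.
- screwdriver: Bystander: screwdriver lying on the bench, along its x.
- sample_box: Bystander: cardboard box 110 x 80 x 45 mm. Origin at its underside.
- case: Bystander: blue plastic case 120 x 90 x 30 mm. Origin at its underside.
Mind the look-alikes: they are no part of the job. Leave any blue, orange or purple look-alike of the part that bears coupon_a_c alone.

How it is judged:
On the way, in this order (a step that is already met when the one before it is completed fails the run):
1. the block and all coupons present lie on their pads, the clamp still tight (horizontal distance between block_c and place0 below 0.012 m and angle between the x axis of block_c and the x axis of place0, either way round below 0.22 rad and height (world z) of block_c between 0.065 and 0.076 m and angle between each of block_c, coupon_a_c, coupon_b_c, coupon_c_c's own z axis and vertical below 0.15 rad and ((horizontal distance between coupon_a_c and place1 below 0.012 m and angle between the x axis of coupon_a_c and the x axis of place1, either way round below 0.22 rad) or (horizontal distance between coupon_a_c and place2 below 0.012 m and angle between the x axis of coupon_a_c and the x axis of place2, either way round below 0.22 rad) or (horizontal distance between coupon_a_c and place3 below 0.012 m and angle between the x axis of coupon_a_c and the x axis of place3, either way round below 0.22 rad)) and height (world z) of coupon_a_c between 0.058 and 0.069 m and ((horizontal distance between coupon_b_c and place1 below 0.012 m and angle between the x axis of coupon_b_c and the x axis of place1, either way round below 0.22 rad) or (horizontal distance between coupon_b_c and place2 below 0.012 m and angle between the x axis of coupon_b_c and the x axis of place2, either way round below 0.22 rad) or (horizontal distance between coupon_b_c and place3 below 0.012 m and angle between the x axis of coupon_b_c and the x axis of place3, either way round below 0.22 rad)) and height (world z) of coupon_b_c between 0.058 and 0.069 m and ((horizontal distance between coupon_c_c and place1 below 0.012 m and angle between the x axis of coupon_c_c and the x axis of place1, either way round below 0.22 rad) or (horizontal distance between coupon_c_c and place2 below 0.012 m and angle between the x axis of coupon_c_c and the x axis of place2, either way round below 0.22 rad) or (horizontal distance between coupon_c_c and place3 below 0.012 m and angle between the x axis of coupon_c_c and the x axis of place3, either way round below 0.22 rad)) and height (world z) of coupon_c_c between 0.058 and 0.069 m and value of joint clamp_screw below 0.3 rad), for 0.2 s.
2. the clamp screw is backed off just enough (value of joint clamp_screw between 1 and 2.8 rad), for 0.2 s.
3. the wheel is turned so that the block's pad is under the gauge, the clamp still slack (horizontal distance between place0 and gauge_spot below 0.008 m and value of joint clamp_screw above 0.9 rad), for 0.2 s.
4. the clamp is tight again with the wheel in that position (horizontal distance between place0 and gauge_spot below 0.008 m and value of joint clamp_screw below 0.3 rad), for 0.2 s.
5. the gauge's foot rests on the block (all of step 4 and value of joint gauge between 0.015 and 0.025 m and contact force between gauge and block above 0.3 N), for 0.4 s.
At the end, for the whole second after the job is handed in: block within 12 mm and 0.22 rad of place0, each coupon likewise on another place, all flat and at rest; place0 within 8 mm of the spot under the gauge; clamp screw within 0.3 rad of its stop; gauge up (below 6 mm) (all of step 4 and horizontal distance between block_c and place0 below 0.012 m and angle between the x axis of block_c and the x axis of place0, either way round below 0.22 rad and height (world z) of block_c between 0.065 and 0.076 m and angle between each of block_c, coupon_a_c, coupon_b_c, coupon_c_c's own z axis and vertical below 0.15 rad and ((horizontal distance between coupon_a_c and place1 below 0.012 m and angle between the x axis of coupon_a_c and the x axis of place1, either way round below 0.22 rad) or (horizontal distance between coupon_a_c and place2 below 0.012 m and angle between the x axis of coupon_a_c and the x axis of place2, either way round below 0.22 rad) or (horizontal distance between coupon_a_c and place3 below 0.012 m and angle between the x axis of coupon_a_c and the x axis of place3, either way round below 0.22 rad)) and height (world z) of coupon_a_c between 0.058 and 0.069 m and ((horizontal distance between coupon_b_c and place1 below 0.012 m and angle between the x axis of coupon_b_c and the x axis of place1, either way round below 0.22 rad) or (horizontal distance between coupon_b_c and place2 below 0.012 m and angle between the x axis of coupon_b_c and the x axis of place2, either way round below 0.22 rad) or (horizontal distance between coupon_b_c and place3 below 0.012 m and angle between the x axis of coupon_b_c and the x axis of place3, either way round below 0.22 rad)) and height (world z) of coupon_b_c between 0.058 and 0.069 m and ((horizontal distance between coupon_c_c and place1 below 0.012 m and angle between the x axis of coupon_c_c and the x axis of place1, either way round below 0.22 rad) or (horizontal distance between coupon_c_c and place2 below 0.012 m and angle between the x axis of coupon_c_c and the x axis of place2, either way round below 0.22 rad) or (horizontal distance between coupon_c_c and place3 below 0.012 m and angle between the x axis of coupon_c_c and the x axis of place3, either way round below 0.22 rad)) and height (world z) of coupon_c_c between 0.058 and 0.069 m and linear speed of each of wheel, block, coupon_a, coupon_b, coupon_c below 0.02 m/s and value of joint gauge below 0.006 m); the robot touches nothing.
It fails at once if the clamp screw is backed off nearly half a turn or more (value of joint clamp_screw above 2.8 rad).
It fails at once if the gauge is rammed onto the block with more than 45 N (contact force between gauge and block above 45 N).
It fails at once if a bystander is pushed more than 50 mm or tipped (distance of any of wash_bottle, jar, mug, screwdriver, sample_box, case from where it was at the start of the episode above 0.05 m or angle between any of wash_bottle, jar, mug, sample_box, case's own z axis and vertical above 0.6 rad).
Of coupon_a, coupon_b, coupon_c only 2 to 3 are there at a start; the rules pass over those that are not, and their reading is None.
At some moment in a run one of coupon_a, coupon_b, coupon_c may be knocked a few centimetres aside while the robot is not near it.
Once in a run the grip may slacken for a moment while it holds something.
It also fails if it takes over 200 s, if anything falls off the work surface, if the arm or the gripper's body presses on something with over 40 N, if the wrist force passes 120 N, or if a joint passes its speed limit or range.

### The arm

A 7-joint arm with a two-finger parallel gripper is mounted at the origin on the work surface. World frame = base frame: x ahead of the robot, y to its left, z up, the work surface at z = 0. Lengths are in m, angles in rad, forces in N, time in s.
With the tool pointing down it reaches from about 0.425 to 0.875 m from the base axis. Payload 4.7 kg.
Tool frame: the origin (TCP) lies midway between the tips of the shut fingers; the grasp point (between the pads) lies 19 mm behind it; z points along the fingers, y is the line along which they close (so a half turn about z gives the same grasp; the last joint's range is limited). The gripper opens to 85 mm and grips with 20 to 120 N. Pads are 22 mm wide; open, the fingers measure 114 mm over their backs; the gripper's body (76 mm by 85 mm) begins 54 mm behind the grasp point. The pads swing forward as they close: fully open they stand 13 mm farther back than shut.
Start: joints at [-1.175, 0.321, -0.07, 1.45, 0.023, 1.371, -0.057], TCP at [0.242, 0.603, 0.195] pointing down, gripper open.
Joint ranges: [-2.86, 2.86], [-0.3, 2.09], [-1.38, 1.24], [0.06, 2.45], [-1.56, 4.7], [0.09, 2.05], [-2.69, 2.69]. Speed limits (rad/s): [2.57, 2.57, 3.14, 3.14, 3.14, 3.14, 3.14].

### API

Orientations are given as a unit quaternion [x, y, z, w].
In Python, from plant import r, vision, ticket gives the robot as it stands.
- The arm moves only by the tool send_rows, never from a script. Its argument "moves" is a list of rows, each an object with "slide": the shift along the tool's x, y, z in units of 0.8 m (1.0 is 0.8 m), a list of three; "turn": the turn, a rotation vector about the tool's x, y, z in units of pi rad (1.0 is pi rad), a list of three; "hand": the closure in counts, from 0 (fully open) to 255 (shut). In form: [{"slide": [x, y, z], "turn": [ax, ay, az], "hand": hand}, ...]. A call has 1 to 8 rows; each row is the pose to reach, as a shift and turn from the pose commanded when the call began, along the tool's axes at that moment, turning the shorter way round; what a row does not reach only later rows make up. A row lasts 1/8 s, in which the tool goes at most 62.5 mm and 10.7 degrees, less where a joint would pass 70% of its speed; a pose out of reach is approached as far as the arm can. A call with a number of a shift or a turn outside -1 to 1 is refused whole. A call with a gripper value outside its range is refused whole. The fingers move at their own pace and stop on an object; "grip_force" is the grip in N (left out, the last holds). Time passes only in rows, so rows that repeat a pose let the fingers close. It gives the time, the measured TCP pose, the force, the opening and the grip force at its end, in the units of the state.
- r.sense(): the state, without advancing time (a new reading comes with each control period).
- vision.camera(name): name is "scene" or "top" or "wrist"; returns the picture (384x512x3 uint8, red, green, blue); there is no depth.
- vision.camera_model(name): a dict with "intrinsics" (3x3 intrinsics, pixels), "origin" and "rotation" of the camera in the world. Camera axes: x right, y down, z forward; pixel columns grow to the right and rows downward; lengths in m; the calibration is good to about 2 mm. The wrist camera is an equidistant fisheye: a pixel r from the principal point sees the ray r / f radians off the axis. A picture is of the moment at which its call begins: read the wrist's pose just before it. camera_model takes no time and is no camera call; for the wrist camera it gives the pose at the moment of the call.
- ticket.hand_in(): hands the job in; it is judged then, once.
The state is a dict: "time": time; "joint_positions": joint angles; "joint_velocities": joint speeds; "effort": joint torques, N m; "ee_pos": TCP position; "orientation": TCP orientation; "contact_force": force on the tool from outside, world axes, zero at the start; "ft_torque": the same for the moment, N m; "opening": finger opening in m; "gripper_force": force on a finger pad.
Only numpy, scipy, OpenCV 4.12 (cv2) and the standard library are available. Lean on these libraries where they do the work, as an engineer would, in place of code of your own. Each camera call takes 0.05 s, during which the arm holds its last target. There are 200 camera calls.

## Working session

There is one attempt and no reset: what is moved stays moved. The work goes in short steps, Python scripts to look and compute and a tool call to move; the robot and the scene stay as the last step left them, time stands still between calls to the robot, and variables do not carry over. Pictures are saved under pics/ and viewed, at most 14 in all, crops included, and the job is handed in when it is done.

Besides the shell and the picture viewer there is one more tool, called after "Emit:" as name(argument=value, ...) on one line, values as JSON. send_rows: Moves the arm, as the interface text tells. Its arguments: {"type":"object","properties":{"moves":{"type":"array","items":{"type":"object","properties":{"slide":{"type":"array","items":{"type":"number","minimum":-1,"maximum":1}},"turn":{"type":"array","items":{"type":"number","minimum":-1,"maximum":1}},"hand":{"type":"number"}}}},"grip_force":{"type":"number"}},"required":["moves"]}

```bash
ls; mkdir -p pics
python3 - <<'E'
from plant import r,vision
import cv2
print(r.sense())
for n in ("scene","top"):
    im=vision.camera(n); cv2.imwrite(f"pics/{n}0.png",im[:,:,::-1]); m=vision.camera_model(n); print(n,m)
print(vision.camera_model("wrist"))
E
```

```text
pics
{'time': 0.0, 'joint_positions': array([-1.17486999,  0.32182869, -0.07004709,  1.45170509,  0.02259089,
        1.3708098 , -0.05689177]), 'joint_velocities': array([-0.00080171,  0.00216944, -0.00173322,  0.00058948,  0.00084563,
       -0.00058038, -0.00165412]), 'effort': array([ 3.82508888e-04, -4.93591619e+01, -3.82258790e-01, -3.14316380e+01,
        1.28537061e-02,  1.19279852e-02,  7.95730074e-06]), 'ee_pos': array([0.24203509, 0.60258075, 0.19390449]), 'orientation': array([ 1.89754508e-01,  9.81831076e-01, -9.73011558e-04, -1.35235486e-04]), 'contact_force': array([ 0.07179896,  0.3910226 , -0.47273281]), 'ft_torque': array([ 0.00706618, -0.00187049, -0.02157443]), 'gripper_force': 0.0, 'opening': 0.08533462438906504}
scene {'intrinsics': array([[428.49146456,   0.        , 256.16756949],
       [  0.        , 428.49146456, 185.8427118 ],
       [  0.        ,   0.        ,   1.        ]]), 'origin': array([ 1.00581109, -0.5379832 ,  1.29926051]), 'rotation': array([ 0.88586419,  0.38265746, -0.10522942, -0.24030121])}
top {'intrinsics': array([[448.98567771,   0.        , 258.10673786],
       [  0.        , 448.98567771, 194.11632837],
       [  0.        ,   0.        ,   1.        ]]), 'origin': array([ 0.41847414, -0.05620232,  1.72384468]), 'rotation': array([ 0.71713871, -0.69646712,  0.01967149, -0.01608241])}
{'intrinsics': array([[297.31863964,   0.        , 256.50560037],
       [  0.        , 297.31863964, 193.27998553],
       [  0.        ,   0.        ,   1.        ]]), 'origin': array([0.16748088, 0.63383443, 0.37279015]), 'rotation': array([0.81759527, 0.55296766, 0.08909204, 0.1335191 ])}
```

View pics/scene0.png

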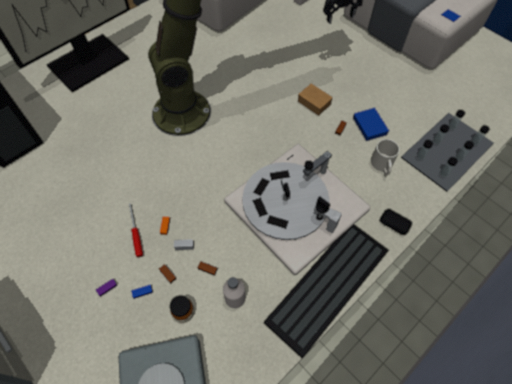

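View pics/top0.png

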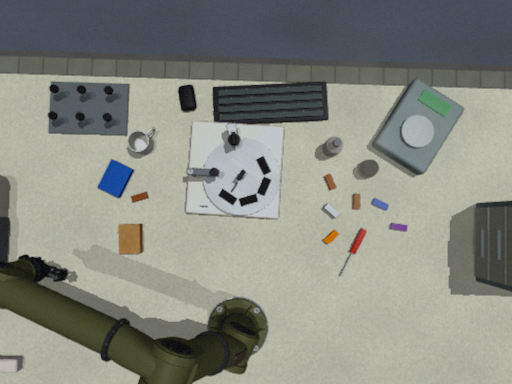

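The top view shows brown coupons at (139,197), (330,182) and (357,201), and the grey metal block at (331,211). Look-alikes to leave alone are orange (331,237), blue (380,204) and purple (399,227). The cardboard box is at (130,239). The hub is at (240,176), with the rib pointing down-left to the pad at (228,197), which is place0. The knob is at (234,140) and the gauge at (213,172).

```bash
cat > h.py <<'E'
import numpy as np, cv2
from scipy.spatial.transform import Rotation as R
from plant import r, vision
def cast(name,m,px,z):
    px=np.atleast_2d(np.asarray(px,float)); K=m["intrinsics"]
    d=np.c_[(px-[K[0,2],K[1,2]])/K[0,0],np.ones(len(px))]
    if name=="wrist":
        t=np.linalg.norm(d[:,:2],axis=1); s=np.where(t>1e-9,np.sin(t)/np.maximum(t,1e-9),1)
        d=np.c_[d[:,:2]*s[:,None],np.cos(t)]
    d=R.from_quat(m["rotation"]).apply(d); o=m["origin"]
    return o+d*((z-o[2])/d[:,2])[:,None]
def grab(name,save=None):
    m=vision.camera_model(name); im=vision.camera(name)
    if save: cv2.imwrite(f"pics/{save}.png",im[:,:,::-1])
    return m,im
def blobs(name,m,mask,z,amin=20,amax=1e9):
    """world centre, long-side angle (deg), sizes mm, pixel of each blob"""
    out=[]
    for c in cv2.findContours(mask.astype(np.uint8),cv2.RETR_EXTERNAL,cv2.CHAIN_APPROX_NONE)[0]:
        mk=np.zeros(mask.shape,np.uint8); cv2.drawContours(mk,[c],-1,1,-1)
        n=mk.sum()
        if n<amin or n>amax: continue
        ys,xs=np.nonzero(mk); P=cast(name,m,np.c_[xs,ys],z)[:,:2]
        (cx,cy),(w,h),a=cv2.minAreaRect((P*1000).astype(np.float32))
        if w<h: w,h,a=h,w,a+90
        mu=P.mean(0); ev,V=np.linalg.eigh(np.cov(P.T)); pa=np.degrees(np.arctan2(V[1,1],V[0,1]))%180
        out.append((mu.round(4),round(pa,1),(round(w),round(h)),(round(xs.mean()),round(ys.mean())),int(n)))
    return out
def go(x,y,z,line=None,psi=None):
    """slide/turn numbers to bring TCP to x,y,z, tool-y along line (deg, mod 180) or psi exactly"""
    s=r.sense(); q=R.from_quat(s["orientation"]); p=s["ee_pos"]
    if psi is None:
        az=np.degrees(np.arctan2(y,x)); psi=az+(line-az+90)%180-90
    c,sn=np.cos(np.radians(psi)),np.sin(np.radians(psi))
    T=R.from_matrix(np.array([[-sn,c,0],[c,sn,0],[0,0,-1.]]).T.T if False else np.c_[[-sn,c,0],[c,sn,0],[0,0,-1.]])
    print("slide",(q.inv().apply(np.array([x,y,z])-p)/0.8).round(4).tolist(),"turn",((q.inv()*T).as_rotvec()/np.pi).round(4).tolist(),"psi",round(psi,1),"d",np.linalg.norm(np.array([x,y,z])-p).round(3))
E
python3 - <<'E'
from h import *
for n in("top","scene"):
    m,im=grab(n); hsv=cv2.cvtColor(im,cv2.COLOR_RGB2HSV); H,S,V=cv2.split(hsv)
    print(n,"brown")
    for b in blobs(n,m,((H<14)|(H>172))&(S>110)&(V>50),.018,15,400): print(b,im[b[3][1],b[3][0]])
    print("black, z=.054")
    for b in blobs(n,m,(V<60),.054,25,400):
        if .35<b[0][0]<.8 and -.2<b[0][1]<.25: print(b)
    print("wheel/base")
    x0,y0=(175,110) if n=="top" else (220,140)
    crop=cv2.resize(im[y0:y0+115,x0:x0+150],None,fx=5,fy=5,interpolation=cv2.INTER_CUBIC)
    cv2.imwrite(f"pics/{n}crop.png",crop[:,:,::-1])
E
```

```text
top brown
(array([ 0.3393, -0.4457]), np.float64(153.9), (97, 24), (358, 241), 159) [187  55  48]
(array([ 0.4901, -0.4371]), np.float64(178.3), (54, 20), (356, 201), 79) [143 101  73]
(array([0.4821, 0.3877]), np.float64(108.3), (59, 23), (139, 197), 92) [120  65  27]
(array([ 0.5611, -0.3356]), np.float64(24.6), (56, 23), (330, 182), 91) [144  91  58]
black, z=.054
(array([ 0.4814, -0.0265]), np.float64(109.0), (61, 26), (248, 200), 113)
(array([0.491 , 0.0514]), np.float64(57.3), (61, 25), (227, 196), 113)
(array([ 0.5345, -0.0829]), np.float64(157.7), (61, 25), (264, 186), 114)
(array([0.5735, 0.0044]), np.float64(148.0), (38, 12), (240, 175), 36)
(array([0.5811, 0.1059]), np.float64(103.7), (30, 26), (213, 172), 56)
(array([ 0.6124, -0.0784]), np.float64(28.8), (60, 23), (263, 165), 109)
(array([0.7062, 0.0352]), np.float64(7.8), (43, 40), (233, 139), 106)
wheel/base
scene brown
(array([ 0.6275, -0.497 ]), np.float64(35.9), (31, 10), (179, 318), 23) [71 38 10]
(array([ 0.4948, -0.4407]), np.float64(179.8), (58, 21), (167, 273), 122) [95 52 23]
(array([ 0.5662, -0.3397]), np.floa
[... 209 characters left out ...]
2) [172  80   8]
(array([0.4873, 0.3809]), np.float64(108.7), (62, 20), (340, 127), 69) [90 43 18]
black, z=.054
(array([ 0.6143, -0.0815]), np.float64(27.4), (61, 25), (277, 222), 137)
(array([ 0.5368, -0.0857]), np.float64(158.8), (60, 25), (260, 207), 130)
(array([0.6771, 0.0587]), np.float64(124.8), (82, 39), (321, 208), 194)
(array([0.5534, 0.0205]), np.float64(143.8), (55, 17), (286, 191), 68)
(array([ 0.4837, -0.0289]), np.float64(108.4), (59, 25), (261, 186), 117)
(array([0.4929, 0.0484]), np.float64(57.5), (60, 24), (279, 175), 106)
(array([0.5418, 0.1417]), np.float64(123.2), (58, 31), (308, 168), 111)
(array([0.5643, 0.1882]), np.float64(93.3), (58, 17), (322, 164), 37)
wheel/base
```

View pics/topcrop.png

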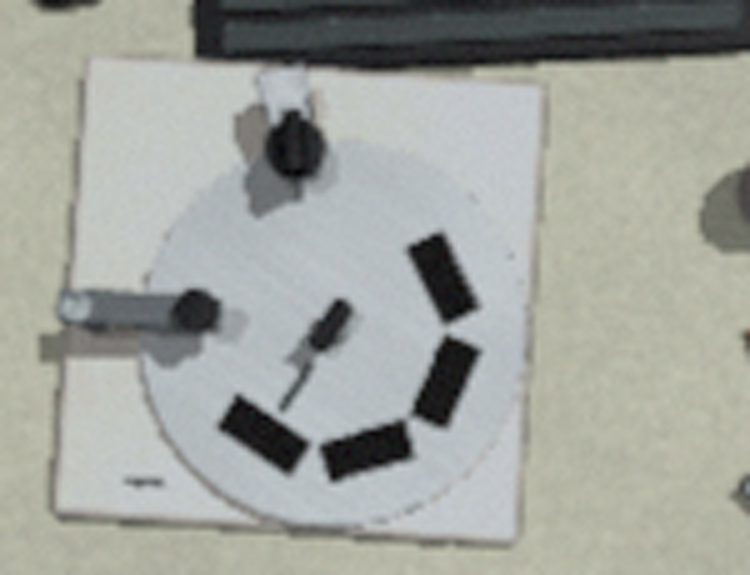

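The enlarged crop confirms it: the rib points from the hub to the lower-left pad, the clockwise end of the row, so that is place0. Top and scene measurements agree to about 3 mm and the sizes match. I'll start with the coupon at (0.485, 0.384).

Run:
```python
from h import *
from scipy.optimize import least_squares
P=np.array([[.492,.050],[.4826,-.0277],[.5357,-.0843],[.6134,-.080]])
f=least_squares(lambda c:[*(P-[c[0]+.092*np.cos(c[2]+np.radians(50)*np.arange(4))[0],0]).ravel()*0] if 0 else (P-(c[:2]+.092*np.c_[np.cos(c[2]+np.radians(50)*np.arange(4)),np.sin(c[2]+np.radians(50)*np.arange(4))])).ravel(),[.57,0,np.radians(150)])
print(f.x[:2],np.degrees(f.x[2]),(f.fun*1000).round(1))
print([ (f.x[:2]+.092*np.array([np.cos(f.x[2]+np.radians(50*i)),np.sin(f.x[2]+np.radians(50*i))])).round(4) for i in range(4)])
go(.4847,.3843,.16,18.5)
```

```text
[0.57006159 0.0011175 ] 148.09541654476888 [ 0.   0.3 -0.  -0.2 -0.  -0.1  0.   0. ]
[array([0.492 , 0.0497]), array([ 0.4826, -0.0275]), array([ 0.5357, -0.0842]), array([ 0.6134, -0.08  ])]
slide [-0.3832, -0.1405, 0.0431] turn [-0.0004, 0.0002, 0.2757] psi 18.5 d 0.328
```

Emit:
send_rows(moves=[{"slide":[-0.3832,-0.1405,0.0431],"turn":[0,0,0.2757],"hand":0},{"slide":[-0.3832,-0.1405,0.0431],"turn":[0,0,0.2757],"hand":0},{"slide":[-0.3832,-0.1405,0.0431],"turn":[0,0,0.2757],"hand":0},{"slide":[-0.3832,-0.1405,0.0431],"turn":[0,0,0.2757],"hand":0},{"slide":[-0.3832,-0.1405,0.0431],"turn":[0,0,0.2757],"hand":0},{"slide":[-0.3832,-0.1405,0.0431],"turn":[0,0,0.2757],"hand":0},{"slide":[-0.3832,-0.1405,0.0431],"turn":[0,0,0.2757],"hand":0},{"slide":[-0.3832,-0.1405,0.0431],"turn":[0,0,0.2757],"hand":0}])

```text
time: 1.2
ee_pos: [0.4829, 0.3869, 0.1605]
orientation: [0.583, 0.813, 0.0, -0.001]
contact_force: [-1.2, 0.3, -0.4]
opening: 0.0854
gripper_force: 0.0
```

Run:
```python
from h import *
print(r.sense()["joint_positions"].round(2))
m,im=grab("wrist","w1"); H,S,V=cv2.split(cv2.cvtColor(im,cv2.COLOR_RGB2HSV))
for b in blobs("wrist",m,((H<14)|(H>172))&(S>110)&(V>50),.018,150): print(b,im[b[3][1],b[3][0]])
go(.4847,.3843,.06,18.5)
```

```text
[-0.88  0.27  0.2   1.59 -0.06  1.29 -0.35]
(array([0.4838, 0.3908]), np.float64(108.7), (59, 22), (257, 168), 1035) [148  90  49]
slide [-0.0042, 0.0011, 0.1258] turn [-0.0001, -0.0004, 0.0013] psi 18.5 d 0.101
```

View pics/w1.png

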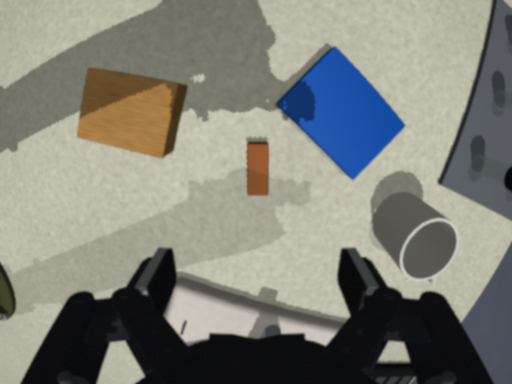

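The wrist view shows the coupon at (257,168), midway between the fingers laterally. The blue case, box and mug are well clear. I'll descend partway and look again.

Emit:
send_rows(moves=[{"slide":[-0.004,0.001,0.115],"turn":[0,0,0.001],"hand":0},{"slide":[-0.004,0.001,0.115],"turn":[0,0,0.001],"hand":0},{"slide":[-0.004,0.001,0.115],"turn":[0,0,0.001],"hand":0},{"slide":[-0.004,0.001,0.115],"turn":[0,0,0.001],"hand":0}])

```text
time: 1.75
ee_pos: [0.4868, 0.3838, 0.0703]
orientation: [0.585, 0.811, 0.001, 0.0]
contact_force: [0.2, -0.1, 0.7]
opening: 0.0854
gripper_force: 0.0
```

Run:
```python
from h import *
for n in("wrist","top"):
    m,im=grab(n,"w2"+n); H,S,V=cv2.split(cv2.cvtColor(im,cv2.COLOR_RGB2HSV))
    for b in blobs(n,m,((H<14)|(H>172))&(S>110)&(V>50),.018,60): print(n,b,im[b[3][1],b[3][0]])
print(r.sense()["ee_pos"])
go(.4845,.386,.003,18.5)
```

```text
wrist (array([0.4833, 0.3921]), np.float64(108.2), (60, 23), (254, 188), 1947) [138  84  47]
top (array([ 0.3396, -0.4456]), np.float64(154.0), (97, 24), (358, 241), 158) [199  59  55]
top (array([ 0.4891, -0.4369]), np.float64(177.8), (55, 20), (356, 201), 78) [154 108  79]
top (array([0.4835, 0.3844]), np.float64(105.8), (52, 22), (140, 196), 78) [105  54  19]
top (array([ 0.5612, -0.3354]), np.float64(25.2), (56, 23), (330, 181), 92) [151  95  61]
[0.48750291 0.38355284 0.07090557]
slide [0.0039, -0.0029, 0.0849] turn [0.0011, -0.0006, -0.0007] psi 18.5 d 0.068
```

Run:
```python
from h import *
go(.4838,.3892,.003,18.5)
```

```text
slide [0.008, -0.0025, 0.0849] turn [0.0011, -0.0006, -0.0007] psi 18.5 d 0.068
```

Emit:
send_rows(grip_force=40, moves=[{"slide":[0.008,-0.0025,0.045],"turn":[0,0,0],"hand":0},{"slide":[0.008,-0.0025,0.082],"turn":[0,0,0],"hand":0},{"slide":[0.008,-0.0025,0.084],"turn":[0,0,0],"hand":0},{"slide":[0.008,-0.0025,0.084],"turn":[0,0,0],"hand":255},{"slide":[0.008,-0.0025,0.084],"turn":[0,0,0],"hand":255},{"slide":[0.008,-0.0025,0.084],"turn":[0,0,0],"hand":255},{"slide":[0.008,-0.0025,0.084],"turn":[0,0,0],"hand":255},{"slide":[0.008,-0.0025,0.084],"turn":[0,0,0],"hand":255}])

```text
time: 2.85
ee_pos: [0.4827, 0.3874, 0.0015]
orientation: [0.586, 0.811, 0.0, -0.0]
contact_force: [-0.4, 0.2, -0.5]
opening: 0.0001
gripper_force: 0.0
```

Run:
```python
from h import *
for n in("wrist","top"):
    m,im=grab(n,"w3"+n); H,S,V=cv2.split(cv2.cvtColor(im,cv2.COLOR_RGB2HSV))
    for b in blobs(n,m,((H<14)|(H>172))&(S>110)&(V>50),.018,30): print(n,b,im[b[3][1],b[3][0]])
print(r.sense()["ee_pos"],r.sense()["opening"])
```

```text
wrist (array([0.4793, 0.4041]), np.float64(110.9), (43, 23), (258, 210), 2289) [73 38 13]
top (array([ 0.3396, -0.4457]), np.float64(153.9), (97, 24), (358, 241), 159) [197  56  50]
top (array([ 0.4888, -0.4366]), np.float64(177.8), (55, 20), (356, 201), 78) [153 110  78]
top (array([0.4864, 0.373 ]), np.float64(116.4), (27, 23), (143, 196), 39) [107  60  24]
top (array([ 0.5612, -0.3354]), np.float64(25.2), (56, 23), (330, 181), 92) [149  92  57]
[0.48269428 0.3873363  0.00138733] 0.00016474156479022976
```

View pics/w3wrist.png

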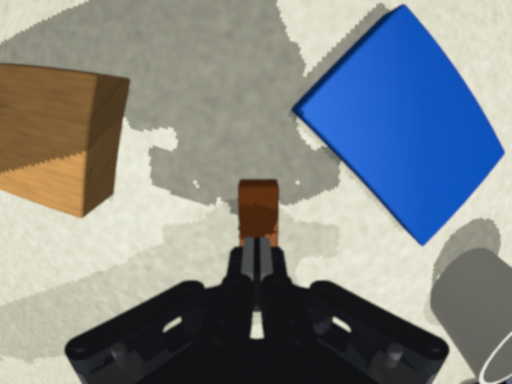

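```bash
cat >> h.py <<'E'
def proj(name,m,P):
    d=R.from_quat(m["rotation"]).inv().apply(np.atleast_2d(P)-m["origin"]); K=m["intrinsics"]
    if name=="wrist":
        n=np.linalg.norm(d[:,:2],axis=1); t=np.arctan2(n,d[:,2]); u=d[:,:2]/np.maximum(n,1e-9)[:,None]*t[:,None]
    else: u=d[:,:2]/d[:,2:]
    return u*K[0,0]+[K[0,2],K[1,2]]
E
python3 - <<'E'
from h import *
m=vision.camera_model("wrist"); p=r.sense()["ee_pos"]
print(r.sense()["opening"],p,m["origin"]-p)
for dz in(0,.01,.02,.03,.04): print(dz,proj("wrist",m,p+[0,0,dz]).round(0))
im=cv2.imread("pics/w3top.png"); cv2.imwrite("pics/c1.png",cv2.resize(im[150:250,90:190],None,fx=5,fy=5))
E
```

```text
0.00016474156479022976 [0.48269428 0.3873363  0.00138733] [-0.02491295  0.07762914  0.17876635]
0 [[255. 225.]]
0.01 [[255. 231.]]
0.02 [[255. 239.]]
0.03 [[255. 247.]]
0.04 [[255. 255.]]
```

View pics/c1.png

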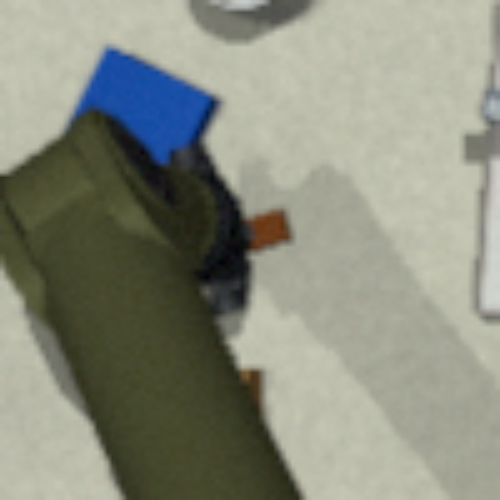

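The top crop shows the coupon unmoved under the hand. In the wrist view the tips end near row 238, where a point about 18 mm above the reported TCP would be. So the fingers shut above the coupon. I'll half-open and creep down while watching the force.

Emit:
send_rows(moves=[{"slide":[0,0,0],"turn":[0,0,0],"hand":120},{"slide":[0,0,0],"turn":[0,0,0],"hand":120},{"slide":[0,0,0],"turn":[0,0,0],"hand":120},{"slide":[0,0,0.003],"turn":[0,0,0],"hand":120},{"slide":[0,0,0.006],"turn":[0,0,0],"hand":120},{"slide":[0,0,0.006],"turn":[0,0,0],"hand":120}])

```text
time: 3.7
ee_pos: [0.4824, 0.3871, -0.0039]
orientation: [0.586, 0.811, -0.0, -0.0]
contact_force: [-0.6, -0.4, 0.4]
opening: 0.0454
gripper_force: 0.0
```

Run:
```python
from h import *
m,im=grab("wrist","w4"); s=r.sense(); print(s["ee_pos"],s["contact_force"],s["opening"])
cv2.imwrite("pics/c4.png",im[130:384,100:420,::-1])
```

```text
[ 0.48259077  0.38727466 -0.00362945] [ 0.53285279  0.7166228  -0.06892338] 0.04521477275596153
```

View pics/c4.png

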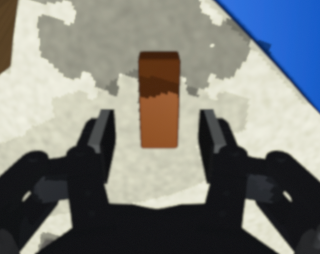

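The coupon lies centred between the half-open fingers and there is no contact yet, though the tips still look about 12 mm high. I'll creep down further.

Emit:
send_rows(moves=[{"slide":[0,0,0.004],"turn":[0,0,0],"hand":120},{"slide":[0,0,0.008],"turn":[0,0,0],"hand":120},{"slide":[0,0,0.008],"turn":[0,0,0],"hand":120}])

```text
time: 4.12
ee_pos: [0.4824, 0.3871, -0.0103]
orientation: [0.586, 0.811, -0.0, -0.0]
contact_force: [0.4, -0.5, 0.1]
opening: 0.0452
gripper_force: 0.0
```

Emit:
send_rows(moves=[{"slide":[0,0,0.003],"turn":[0,0,0],"hand":120},{"slide":[0,0,0.005],"turn":[0,0,0],"hand":120},{"slide":[0,0,0.005],"turn":[0,0,0],"hand":255},{"slide":[0,0,0.005],"turn":[0,0,0],"hand":255},{"slide":[0,0,0.005],"turn":[0,0,0],"hand":255},{"slide":[0,0,0.005],"turn":[0,0,0],"hand":255}])

```text
time: 4.88
ee_pos: [0.4827, 0.3874, -0.0138]
orientation: [0.586, 0.811, 0.0, 0.0]
contact_force: [-0.2, -0.1, 0.6]
opening: -0.0
gripper_force: 0.0
```

Run:
```python
from h import *
m,im=grab("wrist","w5"); s=r.sense(); print(s["ee_pos"],s["joint_positions"].round(3))
m2,im2=grab("scene","s5")
a=im[130:384,100:420]; p=proj("scene",m2,s["ee_pos"]).round()[0]; print(p, proj("wrist",m,s["ee_pos"]),proj("scene",m2,[.484,.386,.009]))
x,y=int(p[0]),int(p[1]); b=cv2.resize(im2[y-32:y+32,x-40:x+40],(320,254))
cv2.imwrite("pics/c5.png",np.hstack([a,b])[:,:,::-1])
```

```text
[ 0.48272256  0.38736682 -0.01378874] [-0.869  0.436  0.183  1.749 -0.094  0.965 -0.329]
[339. 131.] [[255.04269873 224.75139198]] [[340.28474025 127.61022431]]
```

View pics/c5.png

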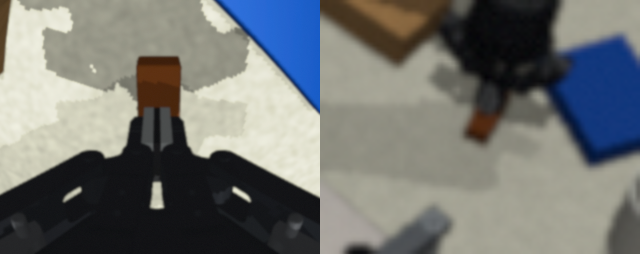

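The tips appear above the coupon in both views, about 25 mm above the reported TCP in the scene view. I'll probe gently downward with the shut fingers to find the true tip height.

Emit:
send_rows(moves=[{"slide":[0,0,0.002],"turn":[0,0,0],"hand":255},{"slide":[0,0,0.004],"turn":[0,0,0],"hand":255},{"slide":[0,0,0.005],"turn":[0,0,0],"hand":255},{"slide":[0,0,0.005],"turn":[0,0,0],"hand":255}])

```text
time: 5.48
ee_pos: [0.4827, 0.3873, -0.0179]
orientation: [0.586, 0.811, -0.0, 0.0]
contact_force: [0.4, -0.3, -0.2]
opening: -0.0003
gripper_force: 0.0
```

Emit:
send_rows(moves=[{"slide":[0,0,0.002],"turn":[0,0,0],"hand":255},{"slide":[0,0,0.004],"turn":[0,0,0],"hand":255},{"slide":[0,0,0.005],"turn":[0,0,0],"hand":255},{"slide":[0,0,0.005],"turn":[0,0,0],"hand":255}])

```text
time: 5.98
ee_pos: [0.4829, 0.3875, -0.0183]
orientation: [0.586, 0.811, 0.0, -0.0]
contact_force: [-6.7, -5.4, 20.7]
opening: -0.0002
gripper_force: 10.3
```

Emit:
send_rows(moves=[{"slide":[0,0,-0.005],"turn":[0,0,0],"hand":255},{"slide":[0,0,-0.03],"turn":[0,0,0],"hand":255},{"slide":[0,0,-0.06],"turn":[0,0,0],"hand":255},{"slide":[0,0,-0.06],"turn":[0,0,0],"hand":0},{"slide":[0,0,-0.06],"turn":[0,0,0],"hand":0}])

```text
time: 6.6
ee_pos: [0.4825, 0.3872, 0.026]
orientation: [0.585, 0.811, -0.0, -0.0]
contact_force: [-1.3, 0.5, -0.4]
opening: 0.0356
gripper_force: 0.0
```

Run:
```python
from h import *
print(r.sense()["ee_pos"])
for n in("wrist","top","scene"):
    m,im=grab(n,"w6"+n); H,S,V=cv2.split(cv2.cvtColor(im,cv2.COLOR_RGB2HSV))
    for z in (.018,-.0):
      for b in blobs(n,m,((H<14)|(H>172))&(S>110)&(V>50),z,30): 
        if b[0][1]>0: print(n,z,b)
im=cv2.imread("pics/w6wrist.png");cv2.imwrite("pics/c6.png",im[100:384,80:440])
```

```text
[0.48248303 0.38723491 0.02599207]
wrist 0.018 (array([0.483, 0.393]), np.float64(108.5), (61, 23), (258, 212), 2780)
wrist -0.0 (array([0.4854, 0.3861]), np.float64(108.5), (67, 25), (258, 212), 2780)
top 0.018 (array([0.4848, 0.3791]), np.float64(111.6), (41, 22), (141, 196), 63)
top -0.0 (array([0.4855, 0.3837]), np.float64(111.6), (41, 22), (141, 196), 63)
scene 0.018 (array([0.4873, 0.3809]), np.float64(108.7), (62, 20), (340, 127), 69)
scene -0.0 (array([0.48  , 0.3938]), np.float64(108.7), (63, 20), (340, 127), 69)
```

View pics/c6.png

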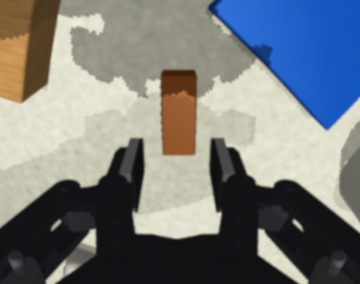

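The coupon has not moved. Contact came at a reported z of −0.018 with the tips on the coupon's 18 mm top, so the true tips sit about 36 mm above the reported TCP. I'll plan with tip_z = ee_z + 0.036.

Emit:
send_rows(moves=[{"slide":[0,0,0.02],"turn":[0,0,0],"hand":120},{"slide":[0,0,0.045],"turn":[0,0,0],"hand":120},{"slide":[0,0,0.065],"turn":[0,0,0],"hand":120},{"slide":[0,0,0.071],"turn":[0,0,0],"hand":120},{"slide":[0,0,0.071],"turn":[0,0,0],"hand":255},{"slide":[0,0,0.071],"turn":[0,0,0],"hand":255},{"slide":[0,0,0.071],"turn":[0,0,0],"hand":255},{"slide":[0,0,0.071],"turn":[0,0,0],"hand":255}])

```text
time: 7.75
ee_pos: [0.4829, 0.3876, -0.0302]
orientation: [0.586, 0.811, 0.0, 0.0]
contact_force: [-0.6, 1.6, -0.0]
opening: 0.023
gripper_force: 42.5
```

Emit:
send_rows(moves=[{"slide":[0,0,-0.08],"turn":[0,0,0],"hand":255},{"slide":[0,0,-0.16],"turn":[0,0,0],"hand":255},{"slide":[0,0,-0.2],"turn":[0,0,0],"hand":255},{"slide":[0,0,-0.2],"turn":[0,0,0],"hand":255}])

```text
time: 8.25
ee_pos: [0.4848, 0.389, 0.1338]
orientation: [0.586, 0.811, 0.004, 0.001]
contact_force: [-0.0, 0.4, -1.0]
opening: 0.0229
gripper_force: 42.5
```

Run:
```python
from h import *
s=r.sense();print(s["ee_pos"],s["opening"])
go(.4826,-.0275,.11,18.1)
m,im=grab("wrist","w7"); H,S,V=cv2.split(cv2.cvtColor(im,cv2.COLOR_RGB2HSV))
for b in blobs("wrist",m,((H<14)|(H>172))&(S>110)&(V>50),s["ee_pos"][2]+.030+.018,300): print(b)
```

```text
[0.48480241 0.38904805 0.13375071] 0.022879602342522003
slide [-0.4935, -0.1664, 0.0268] turn [0.0023, -0.0011, 0.0012] psi 18.1 d 0.417
(array([0.4829, 0.3962]), np.float64(108.2), (64, 24), (256, 249), 4854)
```

Emit:
send_rows(moves=[{"slide":[-0.4935,-0.1664,0.0268],"turn":[0.002,-0.001,0.001],"hand":255},{"slide":[-0.4935,-0.1664,0.0268],"turn":[0.002,-0.001,0.001],"hand":255},{"slide":[-0.4935,-0.1664,0.0268],"turn":[0.002,-0.001,0.001],"hand":255},{"slide":[-0.4935,-0.1664,0.0268],"turn":[0.002,-0.001,0.001],"hand":255},{"slide":[-0.4935,-0.1664,0.0268],"turn":[0.002,-0.001,0.001],"hand":255},{"slide":[-0.4935,-0.1664,0.0268],"turn":[0.002,-0.001,0.001],"hand":255},{"slide":[-0.4935,-0.1664,0.0268],"turn":[0.002,-0.001,0.001],"hand":255},{"slide":[-0.4935,-0.1664,0.0268],"turn":[0.002,-0.001,0.001],"hand":255}])

```text
time: 9.3
ee_pos: [0.4787, -0.0333, 0.1063]
orientation: [0.59, 0.808, -0.005, -0.001]
contact_force: [-0.1, -0.4, -0.3]
opening: 0.0224
gripper_force: 45.6
```

Run:
```python
from h import *
s=r.sense();print(s["ee_pos"],s["opening"])
m,im=grab("wrist","w8"); H,S,V=cv2.split(cv2.cvtColor(im,cv2.COLOR_RGB2HSV))
for b in blobs("wrist",m,((H<14)|(H>172))&(S>110)&(V>50),s["ee_pos"][2]+.048,300): print("coupon",b)
for b in blobs("wrist",m,V<50,.054,300,6000): print("blk",b)
go(.4826,-.0275,.040,18.1)
```

```text
[ 0.47865466 -0.0333391   0.10633672] 0.02240581170546924
coupon (array([ 0.4775, -0.0255]), np.float64(107.1), (64, 24), (256, 249), 4853)
blk (array([ 0.6043, -0.0103]), np.float64(152.0), (74, 20), (395, 215), 1272)
blk (array([ 0.4785, -0.0122]), np.float64(109.8), (39, 28), (264, 174), 1464)
blk (array([0.6678, 0.1329]), np.float64(3.7), (53, 53), (495, 99), 1661)
blk (array([0.4922, 0.0502]), np.float64(58.1), (64, 28), (305, 106), 2863)
blk (array([0.6143, 0.1525]), np.float64(88.2), (121, 11), (463, 56), 895)
slide [0.0025, 0.0061, 0.0831] turn [-0.0028, 0.0008, -0.0009] psi 18.1 d 0.067
```

View pics/w8.png

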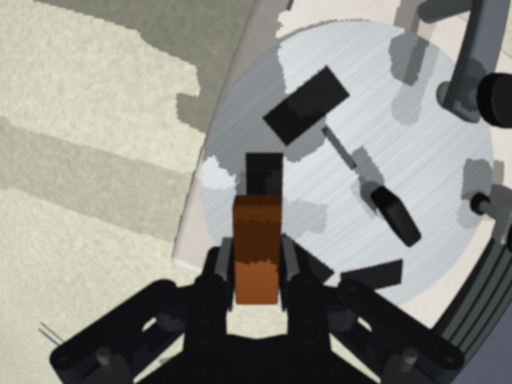

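The wrist view shows the coupon held at (257,250), and pad P0 measures (0.492, 0.050), agreeing with the earlier fit. The coupon sits about 5 mm towards the camera in the grip, so I'll compensate for that and place it on P1.

Run:
```python
from h import *
print(r.sense()["ee_pos"]);go(.4842,-.0322,.025,18.1)
```

```text
[ 0.47907081 -0.03058568  0.1064953 ]
slide [-0.0036, 0.0064, 0.1018] turn [-0.0028, 0.0008, -0.0009] psi 18.1 d 0.082
```

Emit:
send_rows(moves=[{"slide":[-0.0036,0.0064,0.05],"turn":[-0.003,0.001,-0.001],"hand":255},{"slide":[-0.0036,0.0064,0.085],"turn":[-0.003,0.001,-0.001],"hand":255},{"slide":[-0.0036,0.0064,0.085],"turn":[-0.003,0.001,-0.001],"hand":255},{"slide":[-0.0036,0.0064,0.085],"turn":[-0.003,0.001,-0.001],"hand":255}])

```text
time: 9.85
ee_pos: [0.4863, -0.0298, 0.0404]
orientation: [0.585, 0.811, 0.001, 0.001]
contact_force: [1.2, 0.3, 0.4]
opening: 0.0227
gripper_force: 45.6
```

Run:
```python
from h import *
s=r.sense();print(s["ee_pos"],s["opening"],s["contact_force"]);go(.4842,-.0322,.024,18.1)
```

```text
[ 0.48628961 -0.02979511  0.04038259] 0.02269378494617528 [1.18939818 0.26849853 0.36705984]
slide [-0.002, -0.0035, 0.0205] turn [0.0011, 0.0, 0.0017] psi 18.1 d 0.017
```

Emit:
send_rows(moves=[{"slide":[-0.002,-0.0025,0.012],"turn":[0.001,0,0.001],"hand":255},{"slide":[-0.002,-0.0025,0.0195],"turn":[0.001,0,0.001],"hand":255},{"slide":[-0.002,-0.0025,0.0195],"turn":[0.001,0,0.001],"hand":255},{"slide":[-0.002,-0.0025,0.0195],"turn":[0.001,0,0.001],"hand":255}])

```text
time: 10.35
ee_pos: [0.4846, -0.0329, 0.0244]
orientation: [0.587, 0.81, 0.0, 0.0]
contact_force: [0.0, 0.1, 0.2]
opening: 0.0225
gripper_force: 45.6
```

Emit:
send_rows(moves=[{"slide":[0,0,0.001],"turn":[0,0,0],"hand":140},{"slide":[0,0,0.001],"turn":[0,0,0],"hand":120},{"slide":[0,0,0.001],"turn":[0,0,0],"hand":120},{"slide":[0,0,-0.05],"turn":[0,0,0],"hand":120},{"slide":[0,0,-0.12],"turn":[0,0,0],"hand":120},{"slide":[0,0,-0.16],"turn":[0,0,0],"hand":0},{"slide":[0,0,-0.16],"turn":[0,0,0],"hand":0},{"slide":[0,0,-0.16],"turn":[0,0,0],"hand":0}])

```text
time: 11.35
ee_pos: [0.4839, -0.0328, 0.1515]
orientation: [0.587, 0.81, -0.0, -0.0]
contact_force: [-0.2, 0.2, -0.5]
opening: 0.0853
gripper_force: 0.0
```

```bash
cat >> h.py <<'E'
def browns(n,z,amin=30):
    m,im=grab(n); H,S,V=cv2.split(cv2.cvtColor(im,cv2.COLOR_RGB2HSV))
    for b in blobs(n,m,((H<14)|(H>172))&(S>110)&(V>50),z,amin): print(n,z,b)
E
python3 - <<'E'
from h import *
s=r.sense();print(s["ee_pos"],s["joint_positions"].round(2))
browns("wrist",.072,300); browns("scene",.072); browns("top",.018)
go(.5637,-.3376,.09,25+90)
E
```

```text
[ 0.48388802 -0.03283606  0.15150631] [-0.5  -0.02  0.51  1.92  0.01  1.24  0.33]
wrist 0.072 (array([ 0.375, -0.362]), np.float64(145.1), (58, 37), (118, 367), 420)
wrist 0.072 (array([ 0.4841, -0.0284]), np.float64(107.4), (58, 25), (257, 184), 1672)
scene 0.072 (array([ 0.5164, -0.4448]), np.float64(179.8), (56, 20), (167, 273), 122)
scene 0.072 (array([ 0.5849, -0.3479]), np.float64(25.5), (54, 21), (207, 268), 125)
scene 0.072 (array([ 0.3724, -0.453 ]), np.float64(155.0), (98, 22), (137, 242), 207)
scene 0.072 (array([ 0.3845, -0.3553]), np.float64(134.9), (59, 25), (164, 225), 131)
scene 0.072 (array([ 0.4892, -0.036 ]), np.float64(106.8), (58, 22), (261, 186), 103)
top 0.018 (array([ 0.3392, -0.4456]), np.float64(154.1), (97, 24), (358, 241), 158)
top 0.018 (array([ 0.4886, -0.4366]), np.float64(177.0), (55, 20), (356, 201), 76)
top 0.018 (array([ 0.5612, -0.3354]), np.float64(25.2), (56, 23), (330, 181), 92)
slide [-0.3932, -0.023, 0.0759] turn [-0.0008, 0.0005, 0.4619] psi -65.0 d 0.321
```

The coupon is at (0.484,−0.028), within 2 mm of P1. Next is the coupon at (0.563,−0.338).

Emit:
send_rows(moves=[{"slide":[-0.3932,-0.023,0.0759],"turn":[0,0,0.4619],"hand":0},{"slide":[-0.3932,-0.023,0.0759],"turn":[0,0,0.4619],"hand":0},{"slide":[-0.3932,-0.023,0.0759],"turn":[0,0,0.4619],"hand":0},{"slide":[-0.3932,-0.023,0.0759],"turn":[0,0,0.4619],"hand":0},{"slide":[-0.3932,-0.023,0.0759],"turn":[0,0,0.4619],"hand":0},{"slide":[-0.3932,-0.023,0.0759],"turn":[0,0,0.4619],"hand":0},{"slide":[-0.3932,-0.023,0.0759],"turn":[0,0,0.4619],"hand":0},{"slide":[-0.3932,-0.023,0.0759],"turn":[0,0,0.4619],"hand":0}])

```text
time: 12.5
ee_pos: [0.564, -0.3377, 0.0898]
orientation: [0.977, 0.214, -0.001, -0.0]
contact_force: [0.6, -0.0, -1.0]
opening: 0.0854
gripper_force: 0.0
```

Emit:
send_rows(moves=[{"slide":[0,0,0],"turn":[0,0,0],"hand":0},{"slide":[0,0,0],"turn":[0,0,0],"hand":0}])

```text
time: 12.75
ee_pos: [0.5647, -0.3373, 0.0909]
orientation: [0.976, 0.218, -0.0, -0.0]
contact_force: [0.6, -0.4, 0.7]
opening: 0.0851
gripper_force: 0.0
```

Run:
```python
from h import *
s=r.sense();print(s["ee_pos"],s["joint_positions"].round(2))
browns("wrist",.018,300); go(.5637,-.3376,.0,psi=-65)
```

```text
[ 0.56465952 -0.33725312  0.09086333] [-0.14  0.53  0.87  1.58 -0.42  1.23 -0.33]
wrist 0.018 (array([ 0.3721, -0.3464]), np.float64(147.3), (45, 31), (195, 334), 544)
wrist 0.018 (array([ 0.497 , -0.4372]), np.float64(0.2), (64, 26), (316, 285), 1047)
wrist 0.018 (array([ 0.5663, -0.3357]), np.float64(25.7), (60, 23), (256, 189), 1633)
slide [-0.0013, -0.0002, 0.1139] turn [-0.0002, 0.0001, 0.0006] psi -65 d 0.091
```

Emit:
send_rows(moves=[{"slide":[0.0015,0,0.06],"turn":[0,0,0],"hand":120},{"slide":[0.0015,0,0.12],"turn":[0,0,0],"hand":120},{"slide":[0.0015,0,0.145],"turn":[0,0,0],"hand":120},{"slide":[0.0015,0,0.1525],"turn":[0,0,0],"hand":120},{"slide":[0.0015,0,0.1525],"turn":[0,0,0],"hand":255},{"slide":[0.0015,0,0.1525],"turn":[0,0,0],"hand":255},{"slide":[0.0015,0,0.1525],"turn":[0,0,0],"hand":255},{"slide":[0.0015,0,0.1525],"turn":[0,0,0],"hand":255}])

```text
time: 13.8
ee_pos: [0.5672, -0.3379, -0.0287]
orientation: [0.976, 0.216, 0.001, 0.001]
contact_force: [-1.1, -0.1, 6.7]
opening: 0.0223
gripper_force: 42.3
```

Run:
```python
from h import *
s=r.sense();print(s["ee_pos"],s["joint_positions"].round(2))
go(.5357,-.0842,.11,psi=-111.9)
```

```text
[ 0.56720398 -0.33785075 -0.02869969] [-0.09  0.65  0.79  1.67 -0.53  1.04 -0.27]
slide [0.0987, -0.3036, -0.1738] turn [0.0004, -0.0009, 0.2606] psi -111.9 d 0.291
```

Emit:
send_rows(moves=[{"slide":[0,0,-0.08],"turn":[0,0,0],"hand":255},{"slide":[0,0,-0.16],"turn":[0,0,0.0],"hand":255},{"slide":[0.0987,-0.3036,-0.1738],"turn":[0,0,0.26],"hand":255},{"slide":[0.0987,-0.3036,-0.1738],"turn":[0,0,0.26],"hand":255},{"slide":[0.0987,-0.3036,-0.1738],"turn":[0,0,0.26],"hand":255},{"slide":[0.0987,-0.3036,-0.1738],"turn":[0,0,0.26],"hand":255},{"slide":[0.0987,-0.3036,-0.1738],"turn":[0,0,0.26],"hand":255},{"slide":[0.0987,-0.3036,-0.1738],"turn":[0,0,0.26],"hand":255}])

```text
time: 14.8
ee_pos: [0.535, -0.0806, 0.1085]
orientation: [0.982, -0.186, -0.0, -0.001]
contact_force: [0.4, -0.6, 0.1]
opening: 0.022
gripper_force: 41.6
```

Emit:
send_rows(moves=[{"slide":[0,0,0],"turn":[0,0,0],"hand":255},{"slide":[0,0,0],"turn":[0,0,0],"hand":255}])

```text
time: 15.05
ee_pos: [0.5348, -0.0855, 0.1087]
orientation: [0.982, -0.19, 0.0, 0.0]
contact_force: [0.3, 0.1, -0.4]
opening: 0.023
gripper_force: 41.6
```

Run:
```python
from h import *
s=r.sense();print(s["ee_pos"],s["opening"],s["joint_positions"].round(2))
browns("wrist",s["ee_pos"][2]+.047,1500)
go(.5357,-.0842,.0245,psi=-111.9)
```

```text
[ 0.5348481  -0.08547129  0.10873153] 0.022963065538118502 [-0.89  0.28  1.15  1.86 -0.27  1.18 -1.6 ]
wrist 0.1557315315006176 (array([ 0.5392, -0.0864]), np.float64(158.0), (63, 23), (257, 254), 4575)
slide [0.0004, -0.0018, 0.1053] turn [0.0001, -0.0001, -0.0001] psi -111.9 d 0.084
```

Emit:
send_rows(moves=[{"slide":[-0.0046,-0.0019,0.04],"turn":[0,0,0],"hand":255},{"slide":[-0.0046,-0.0019,0.08],"turn":[0,0,0],"hand":255},{"slide":[-0.0046,-0.0019,0.1],"turn":[0,0,0],"hand":255},{"slide":[-0.0046,-0.0019,0.1035],"turn":[0,0,0],"hand":255},{"slide":[-0.0046,-0.0019,0.1035],"turn":[0,0,0],"hand":255},{"slide":[-0.0046,-0.0019,0.1035],"turn":[0,0,0],"hand":255}])

```text
time: 15.85
ee_pos: [0.533, -0.0809, 0.0268]
orientation: [0.982, -0.189, 0.001, -0.0]
contact_force: [0.4, -0.2, -1.3]
opening: 0.0226
gripper_force: 41.6
```

Emit:
send_rows(moves=[{"slide":[0,0,0.0015],"turn":[0,0,0],"hand":255},{"slide":[0,0,0.0015],"turn":[0,0,0],"hand":120},{"slide":[0,0,0.0015],"turn":[0,0,0],"hand":120},{"slide":[0,0,0.0015],"turn":[0,0,0],"hand":120},{"slide":[0,0,-0.05],"turn":[0,0,0],"hand":120},{"slide":[0,0,-0.12],"turn":[0,0,0],"hand":120},{"slide":[0,0,-0.15],"turn":[0,0,0],"hand":0},{"slide":[0,0,-0.15],"turn":[0,0,0],"hand":0}])

```text
time: 16.85
ee_pos: [0.5336, -0.0808, 0.1476]
orientation: [0.982, -0.189, 0.002, -0.001]
contact_force: [-0.3, 0.2, -0.6]
opening: 0.0791
gripper_force: 0.0
```

Run:
```python
from h import *
s=r.sense();print(s["ee_pos"],s["joint_positions"].round(2))
browns("wrist",.072,300); browns("scene",.072); browns("top",.018)
go(.4925,-.438,.09,88.5); go(.4925,-.438,.09,psi=-91.5)
```

```text
[ 0.53359959 -0.08080078  0.14764451] [-0.94  0.21  1.17  1.82 -0.2   1.24 -1.66]
wrist 0.072 (array([ 0.4873, -0.0328]), np.float64(107.8), (59, 23), (230, 250), 1203)
wrist 0.072 (array([ 0.4037, -0.2984]), np.float64(132.9), (49, 32), (474, 224), 709)
wrist 0.072 (array([ 0.5331, -0.0802]), np.float64(157.1), (62, 24), (257, 191), 1699)
scene 0.072 (array([ 0.5164, -0.4447]), np.float64(179.8), (56, 20), (167, 273), 123)
scene 0.072 (array([ 0.3722, -0.4529]), np.float64(154.9), (100, 22), (137, 242), 208)
scene 0.072 (array([ 0.3844, -0.3554]), np.float64(134.8), (59, 24), (164, 225), 130)
scene 0.072 (array([ 0.5315, -0.0837]), np.float64(155.1), (63, 23), (259, 203), 115)
scene 0.072 (array([ 0.4873, -0.0349]), np.float64(108.4), (54, 19), (261, 185), 84)
top 0.018 (array([ 0.3394, -0.4458]), np.float64(153.9), (97, 24), (358, 241), 160)
top 0.018 (array([ 0.4893, -0.4367]), np.float64(179.0), (55, 20), (356, 201), 78)
slide [0.121, 0.433, 0.0684] turn [0.0, 0.0005, -0.1127] psi -91.5 d 0.364
slide [0.121, 0.433, 0.0684] turn [0.0, 0.0005, -0.1127] psi -91.5 d 0.364
```

Coupon 2 is within 5 mm of P2. Next is coupon 3.

Emit:
send_rows(moves=[{"slide":[0.121,0.433,0.0684],"turn":[0,0,-0.1127],"hand":0},{"slide":[0.121,0.433,0.0684],"turn":[0,0,-0.1127],"hand":0},{"slide":[0.121,0.433,0.0684],"turn":[0,0,-0.1127],"hand":0},{"slide":[0.121,0.433,0.0684],"turn":[0,0,-0.1127],"hand":0},{"slide":[0.121,0.433,0.0684],"turn":[0,0,-0.1127],"hand":0},{"slide":[0.121,0.433,0.0684],"turn":[0,0,-0.1127],"hand":0},{"slide":[0.121,0.433,0.0684],"turn":[0,0,-0.1127],"hand":0},{"slide":[0.121,0.433,0.0684],"turn":[0,0,-0.1127],"hand":0}])

```text
time: 18.0
ee_pos: [0.4919, -0.4384, 0.0892]
orientation: [1.0, -0.014, -0.001, -0.001]
contact_force: [0.6, 0.2, 0.0]
opening: 0.0852
gripper_force: 0.0
```

Emit:
send_rows(moves=[{"slide":[0,0,0],"turn":[0,0,0],"hand":0},{"slide":[0,0,0],"turn":[0,0,0],"hand":0}])

```text
time: 18.25
ee_pos: [0.4948, -0.4362, 0.091]
orientation: [1.0, -0.012, 0.0, -0.001]
contact_force: [-0.4, -0.3, -0.7]
opening: 0.0854
gripper_force: 0.0
```

```bash
cat >> h.py <<'E'
def rel(x,y,psi):
    "slide x,y units from measured ee to x,y"
    d=np.array([x,y])-r.sense()["ee_pos"][:2]; p=np.radians(psi)
    print("slidexy",round((d@[-np.sin(p),np.cos(p)])/.8,4),round((d@[np.cos(p),np.sin(p)])/.8,4))
def psi():
    v=R.from_quat(r.sense()["orientation"]).apply([0,1,0]); return np.degrees(np.arctan2(v[1],v[0]))
E
python3 - <<'E'
from h import *
s=r.sense();print(s["ee_pos"],s["joint_positions"].round(2),psi())
browns("wrist",.018,300); go(.494,-.4375,-.031,psi=-91.5)
E
```

```text
[ 0.49480682 -0.43616507  0.0910483 ] [-0.02  0.58  0.98  1.58 -0.5   1.26 -0.55] -91.32533665305444
wrist 0.018 (array([ 0.363 , -0.3506]), np.float64(139.8), (69, 29), (183, 306), 991)
wrist 0.018 (array([ 0.3562, -0.4516]), np.float64(154.7), (92, 27), (274, 311), 1373)
wrist 0.018 (array([ 0.4954, -0.439 ]), np.float64(179.3), (60, 23), (260, 190), 1647)
slide [-0.001, 0.0014, 0.1528] turn [-0.0002, -0.0003, 0.0008] psi -91.5 d 0.122
```

Emit:
send_rows(moves=[{"slide":[0.001,0.003,0.06],"turn":[0,0,0],"hand":120},{"slide":[0.001,0.003,0.12],"turn":[0,0,0],"hand":120},{"slide":[0.001,0.003,0.145],"turn":[0,0,0],"hand":120},{"slide":[0.001,0.003,0.15],"turn":[0,0,0],"hand":120},{"slide":[0.001,0.003,0.15],"turn":[0,0,0],"hand":255},{"slide":[0.001,0.003,0.15],"turn":[0,0,0],"hand":255},{"slide":[0.001,0.003,0.15],"turn":[0,0,0],"hand":255},{"slide":[0.001,0.003,0.15],"turn":[0,0,0],"hand":255}])

```text
time: 19.3
ee_pos: [0.4952, -0.4419, -0.0269]
orientation: [1.0, -0.013, 0.001, 0.001]
contact_force: [0.5, 1.0, 6.9]
opening: 0.0225
gripper_force: 41.7
```

Run:
```python
from h import *
s=r.sense();print(s["ee_pos"],s["joint_positions"].round(2))
go(.6134,-.080,.11,psi=-61.9)
```

```text
[ 0.4951964  -0.44191428 -0.02690704] [ 0.04  0.7   0.89  1.66 -0.61  1.08 -0.48]
slide [0.1362, -0.4559, -0.1715] turn [0.0008, -0.0007, -0.1645] psi -61.9 d 0.405
```

Emit:
send_rows(moves=[{"slide":[0,0,-0.08],"turn":[0,0,0],"hand":255},{"slide":[0,0,-0.16],"turn":[0,0,0.0],"hand":255},{"slide":[0.09,-0.3,-0.24],"turn":[0,0,-0.16],"hand":255},{"slide":[0.09,-0.3,-0.24],"turn":[0,0,-0.16],"hand":255},{"slide":[0.09,-0.3,-0.24],"turn":[0,0,-0.16],"hand":255},{"slide":[0.09,-0.3,-0.24],"turn":[0,0,-0.16],"hand":255},{"slide":[0.1362,-0.4559,-0.1715],"turn":[0,0,-0.1645],"hand":255},{"slide":[0.1362,-0.4559,-0.1715],"turn":[0,0,-0.1645],"hand":255}])

```text
time: 20.3
ee_pos: [0.6067, -0.0981, 0.1172]
orientation: [0.97, 0.243, 0.001, -0.0]
contact_force: [0.6, 0.1, -1.5]
opening: 0.0225
gripper_force: 40.9
```

Emit:
send_rows(moves=[{"slide":[0,0,0],"turn":[0,0,0],"hand":255},{"slide":[0,0,0],"turn":[0,0,0],"hand":255}])

```text
time: 20.55
ee_pos: [0.6055, -0.1007, 0.1168]
orientation: [0.97, 0.243, -0.0, 0.0]
contact_force: [0.7, -0.1, -0.4]
opening: 0.0225
gripper_force: 40.9
```

Run:
```python
from h import *
s=r.sense();print(s["ee_pos"],s["opening"],s["joint_positions"].round(2))
browns("wrist",s["ee_pos"][2]+.045,1500)
go(.6134,-.080,.027,psi=-61.9)
```

```text
[ 0.60553958 -0.10071062  0.11681369] 0.022515213062359724 [-0.58  0.39  0.88  1.67 -0.32  1.23 -0.71]
wrist 0.16181368634609566 (array([ 0.5786, -0.0568]), np.float64(134.3), (75, 26), (164, 263), 2625)
wrist 0.16181368634609566 (array([ 0.6073, -0.0996]), np.float64(28.3), (63, 24), (256, 256), 4178)
slide [0.0216, -0.0197, 0.1128] turn [0.0003, -0.0, -0.0007] psi -61.9 d 0.093
```

Emit:
send_rows(moves=[{"slide":[0.018,-0.0197,0.03],"turn":[0,0,0],"hand":255},{"slide":[0.018,-0.0197,0.07],"turn":[0,0,0],"hand":255},{"slide":[0.018,-0.0197,0.1],"turn":[0,0,0],"hand":255},{"slide":[0.018,-0.0197,0.112],"turn":[0,0,0],"hand":255},{"slide":[0.018,-0.0197,0.112],"turn":[0,0,0],"hand":255},{"slide":[0.018,-0.0197,0.112],"turn":[0,0,0],"hand":255}])

```text
time: 21.35
ee_pos: [0.6117, -0.0806, 0.0281]
orientation: [0.97, 0.242, 0.001, 0.0]
contact_force: [1.0, 0.2, -0.5]
opening: 0.0226
gripper_force: 40.9
```

Emit:
send_rows(moves=[{"slide":[0,0,0.001],"turn":[0,0,0],"hand":255},{"slide":[0,0,0.001],"turn":[0,0,0],"hand":120},{"slide":[0,0,0.001],"turn":[0,0,0],"hand":120},{"slide":[0,0,0.001],"turn":[0,0,0],"hand":120},{"slide":[0,0,-0.05],"turn":[0,0,0],"hand":120},{"slide":[0,0,-0.12],"turn":[0,0,0],"hand":120},{"slide":[0,0,-0.15],"turn":[0,0,0],"hand":0},{"slide":[0,0,-0.15],"turn":[0,0,0],"hand":0}])

```text
time: 22.35
ee_pos: [0.6125, -0.0797, 0.1492]
orientation: [0.97, 0.243, 0.002, 0.0]
contact_force: [-0.7, -1.0, -0.3]
opening: 0.0794
gripper_force: 0.0
```

Run:
```python
from h import *
s=r.sense();print(s["ee_pos"],s["joint_positions"].round(2))
browns("wrist",.072,300); browns("scene",.072)
for n in("top","scene"):
    m,im=grab(n); H,S,V=cv2.split(cv2.cvtColor(im,cv2.COLOR_RGB2HSV))
    p=proj(n,m,[.46,-.34,.032])[0]; print(p)
    mk=((S<35)&(V>120))
    for b in blobs(n,m,mk,.032,40,400):
        if -.45<b[0][1]<-.25 and .35<b[0][0]<.6: print(n,b,im[b[3][1],b[3][0]])
```

```text
[ 0.61254771 -0.07971143  0.14918255] [-0.62  0.37  0.89  1.63 -0.3   1.28 -0.76]
wrist 0.072 (array([ 0.532 , -0.0771]), np.float64(154.7), (85, 26), (216, 257), 1353)
wrist 0.072 (array([ 0.6117, -0.0797]), np.float64(27.3), (61, 24), (256, 191), 1597)
scene 0.072 (array([ 0.3722, -0.4529]), np.float64(154.9), (100, 22), (137, 242), 208)
scene 0.072 (array([ 0.6279, -0.076 ]), np.float64(172.9), (23, 22), (282, 221), 43)
scene 0.072 (array([ 0.3843, -0.3552]), np.float64(134.5), (59, 24), (164, 225), 131)
scene 0.072 (array([ 0.5933, -0.0926]), np.float64(139.4), (25, 19), (270, 217), 44)
scene 0.072 (array([ 0.5112, -0.0609]), np.float64(131.9), (121, 40), (260, 195), 218)
[331.04982248 207.97525903]
[184.999698   243.05010051]
```

Run:
```python
from h import *
go(.453,-.341,.11,psi=-40)
```

```text
slide [-0.3272, 0.1964, 0.0447] turn [-0.0006, 0.0006, -0.1217] psi -40 d 0.307
```

Emit:
send_rows(moves=[{"slide":[-0.3272,0.1964,0.0447],"turn":[0,0,-0.1217],"hand":0},{"slide":[-0.3272,0.1964,0.0447],"turn":[0,0,-0.1217],"hand":0},{"slide":[-0.3272,0.1964,0.0447],"turn":[0,0,-0.1217],"hand":0},{"slide":[-0.3272,0.1964,0.0447],"turn":[0,0,-0.1217],"hand":0},{"slide":[-0.3272,0.1964,0.0447],"turn":[0,0,-0.1217],"hand":0},{"slide":[-0.3272,0.1964,0.0447],"turn":[0,0,-0.1217],"hand":0},{"slide":[-0.3272,0.1964,0.0447],"turn":[0,0,-0.1217],"hand":0},{"slide":[-0.3272,0.1964,0.0447],"turn":[0,0,-0.1217],"hand":0}])

```text
time: 23.55
ee_pos: [0.4552, -0.3395, 0.1107]
orientation: [0.906, 0.424, -0.0, -0.001]
contact_force: [-0.4, 0.4, 0.1]
opening: 0.0855
gripper_force: 0.0
```

Run:
```python
from h import *
s=r.sense();print(s["ee_pos"],s["joint_positions"].round(2),psi())
m,im=grab("wrist","w9"); hsv=cv2.cvtColor(im,cv2.COLOR_RGB2HSV)
print(hsv[150:230:16,200:320:20].tolist())
```

```text
[ 0.45521875 -0.33946661  0.11069346] [-0.21  0.29  0.94  1.79 -0.25  1.19  0.12] -39.82414937737336
[[[28, 28, 109], [30, 24, 107], [27, 24, 106], [30, 25, 111], [28, 27, 177], [30, 27, 172]], [[30, 26, 109], [28, 27, 112], [30, 26, 107], [98, 9, 108], [28, 27, 169], [30, 27, 173]], [[28, 28, 145], [30, 26, 146], [33, 30, 86], [98, 12, 87], [30, 27, 153], [30, 25, 151]], [[30, 25, 152], [30, 26, 149], [30, 22, 83], [100, 10, 151], [30, 26, 149], [28, 26, 146]], [[28, 28, 147], [28, 29, 150], [30, 27, 152], [96, 9, 146], [28, 27, 153], [30, 27, 151]]]
```

View pics/w9.png

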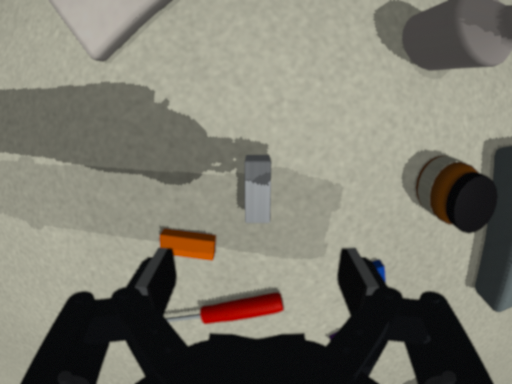

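The wrist view shows the block at (257,188), upright and aligned with the fingers. The orange look-alike at (188,244) and the screwdriver are clear of the grip.

Run:
```python
from h import *
m,im=grab("wrist"); H,S,V=cv2.split(cv2.cvtColor(im,cv2.COLOR_RGB2HSV))
mk=((H>85)&(H<115)&(S<40)&(V>60)).astype(np.uint8); mk[:,:200]=0; mk[:,320:]=0
for b in blobs("wrist",m,mk,.032,300): print(b)
top=mk.copy(); top[:165]=0
print(psi()); s=r.sense();print(s["ee_pos"])
go(.455,-.3405,-.02,psi=-40)
```

```text
(array([ 0.4564, -0.3394]), np.float64(50.1), (62, 22), (257, 188), 1598)
-39.826794772872745
[ 0.45521793 -0.33974888  0.11099536]
slide [-0.0009, 0.0005, 0.1637] turn [-0.0001, -0.0001, 0.001] psi -40 d 0.131
```

Emit:
send_rows(grip_force=60, moves=[{"slide":[0.0015,0.0005,0.06],"turn":[0,0,0.001],"hand":100},{"slide":[0.0015,0.0005,0.12],"turn":[0,0,0.001],"hand":100},{"slide":[0.0015,0.0005,0.16],"turn":[0,0,0.001],"hand":100},{"slide":[0.0015,0.0005,0.172],"turn":[0,0,0.001],"hand":100},{"slide":[0.0015,0.0005,0.172],"turn":[0,0,0.001],"hand":100},{"slide":[0.0015,0.0005,0.172],"turn":[0,0,0.001],"hand":255},{"slide":[0.0015,0.0005,0.172],"turn":[0,0,0.001],"hand":255},{"slide":[0.0015,0.0005,0.172],"turn":[0,0,0.001],"hand":255}])

```text
time: 24.65
ee_pos: [0.4565, -0.3413, -0.0246]
orientation: [0.907, 0.421, 0.001, 0.001]
contact_force: [-0.7, 2.3, 6.3]
opening: 0.0227
gripper_force: 60.9
```

Emit:
send_rows(moves=[{"slide":[0,0,0],"turn":[0,0,0],"hand":255},{"slide":[0,0,0],"turn":[0,0,0],"hand":255}])

```text
time: 24.9
ee_pos: [0.4565, -0.3413, -0.0246]
orientation: [0.907, 0.421, 0.001, 0.001]
contact_force: [-0.5, 0.9, 6.8]
opening: 0.0228
gripper_force: 60.9
```

Run:
```python
from h import *
s=r.sense();print(s["ee_pos"],s["opening"],psi())
go(.492,.0497,.12,psi=-31.9)
```

```text
[ 0.45654181 -0.34134297 -0.02463109] 0.02276249221357091 -40.176423263739466
slide [0.4023, -0.281, -0.181] turn [0.0009, -0.0003, -0.046] psi -31.9 d 0.418
```

Emit:
send_rows(moves=[{"slide":[0,0,-0.08],"turn":[0,0,0],"hand":255},{"slide":[0,0,-0.16],"turn":[0,0,0.0],"hand":255},{"slide":[0.4023,-0.281,-0.181],"turn":[0,0,-0.046],"hand":255},{"slide":[0.4023,-0.281,-0.181],"turn":[0,0,-0.046],"hand":255},{"slide":[0.4023,-0.281,-0.181],"turn":[0,0,-0.046],"hand":255},{"slide":[0.4023,-0.281,-0.181],"turn":[0,0,-0.046],"hand":255},{"slide":[0.4023,-0.281,-0.181],"turn":[0,0,-0.046],"hand":255},{"slide":[0.4023,-0.281,-0.181],"turn":[0,0,-0.046],"hand":255}])

```text
time: 25.9
ee_pos: [0.4895, 0.0344, 0.1183]
orientation: [0.874, 0.485, 0.001, -0.0]
contact_force: [0.7, 0.3, -1.4]
opening: 0.0225
gripper_force: 59.9
```

Emit:
send_rows(moves=[{"slide":[0.032,-0.022,0],"turn":[0,0,0],"hand":255},{"slide":[0.032,-0.022,0],"turn":[0,0,0],"hand":255},{"slide":[0.032,-0.022,0],"turn":[0,0,0],"hand":255}])

```text
time: 26.28
ee_pos: [0.488, 0.0622, 0.1176]
orientation: [0.874, 0.485, 0.0, 0.0]
contact_force: [-1.4, -0.9, -1.6]
opening: 0.0228
gripper_force: 59.9
```

Run:
```python
from h import *
s=r.sense();p=s["ee_pos"];print(p,s["opening"],psi(),s["joint_positions"].round(2))
m,im=grab("wrist","w10"); H,S,V=cv2.split(cv2.cvtColor(im,cv2.COLOR_RGB2HSV))
mk=((H>85)&(H<115)&(S<40)&(V>60)).astype(np.uint8); mk[:,:225]=0; mk[:,290:]=0; mk[:180]=0
for b in blobs("wrist",m,mk,p[2]+.0246+.032,300): print(b)
go(.492,.0497,.031,psi=-31.9)
```

```text
[0.4880028  0.06222802 0.11764469] 0.022757603956643193 -31.964264364991834 [-0.83  0.03  0.67  1.96 -0.02  1.16 -0.71]
(array([0.4945, 0.0727]), np.float64(60.7), (78, 32), (256, 249), 7161)
slide [-0.0102, 0.0122, 0.1083] turn [0.0001, 0.0, -0.0007] psi -31.9 d 0.088
```

Emit:
send_rows(moves=[{"slide":[-0.0102,0.0122,0.0],"turn":[0,0,0],"hand":255},{"slide":[-0.0102,0.0122,0.05],"turn":[0,0,0],"hand":255},{"slide":[-0.0102,0.0122,0.09],"turn":[0,0,0],"hand":255},{"slide":[-0.0102,0.0122,0.1],"turn":[0,0,0],"hand":255},{"slide":[-0.0102,0.0122,0.1],"turn":[0,0,0],"hand":255},{"slide":[-0.0102,0.0122,0.1],"turn":[0,0,0],"hand":255}])

```text
time: 27.08
ee_pos: [0.4933, 0.0511, 0.0389]
orientation: [0.874, 0.485, 0.001, 0.0]
contact_force: [0.5, 0.3, -0.7]
opening: 0.0229
gripper_force: 59.9
```

Run:
```python
from h import *
s=r.sense();print(s["ee_pos"],s["opening"],s["contact_force"]); go(.492,.0497,.0295,psi=-31.9)
```

```text
[0.49334482 0.05109679 0.03891567] 0.022924587668411864 [ 0.49792813  0.2535846  -0.67544014]
slide [-0.0024, -0.0005, 0.0118] turn [0.0005, -0.0006, -0.0002] psi -31.9 d 0.01
```

Emit:
send_rows(moves=[{"slide":[-0.002,0,0.008],"turn":[0,0,0],"hand":255},{"slide":[-0.002,0,0.0115],"turn":[0,0,0],"hand":255},{"slide":[-0.002,0,0.0115],"turn":[0,0,0],"hand":255},{"slide":[-0.002,0,0.0115],"turn":[0,0,0],"hand":255}])

```text
time: 27.58
ee_pos: [0.4913, 0.0499, 0.0293]
orientation: [0.874, 0.486, 0.0, -0.0]
contact_force: [-4.0, -0.4, 7.0]
opening: 0.0227
gripper_force: 61.0
```

Emit:
send_rows(moves=[{"slide":[0,0,-0.001],"turn":[0,0,0],"hand":120},{"slide":[0,0,-0.001],"turn":[0,0,0],"hand":120},{"slide":[0,0,-0.001],"turn":[0,0,0],"hand":120},{"slide":[0,0,-0.06],"turn":[0,0,0],"hand":120},{"slide":[0,0,-0.13],"turn":[0,0,0],"hand":120},{"slide":[0,0,-0.16],"turn":[0,0,0],"hand":0},{"slide":[0,0,-0.16],"turn":[0,0,0],"hand":0},{"slide":[0,0,-0.16],"turn":[0,0,0],"hand":0}])

```text
time: 28.58
ee_pos: [0.4904, 0.0498, 0.1552]
orientation: [0.874, 0.486, -0.001, -0.0]
contact_force: [-0.8, 0.6, -0.6]
opening: 0.0852
gripper_force: 0.0
```

Run:
```python
from h import *
s=r.sense();print(s["ee_pos"],s["joint_positions"].round(2))
m,im=grab("wrist","w11"); H,S,V=cv2.split(cv2.cvtColor(im,cv2.COLOR_RGB2HSV))
print("black");[print(b) for b in blobs("wrist",m,V<55,.054,300,8000)]
browns("wrist",.072,200)
# knob, gauge from initial pics
for n,f in(("top","top0"),("scene","scene0")):
    m=vision.camera_model(n); V=cv2.cvtColor(cv2.imread(f"pics/{f}.png"),cv2.COLOR_BGR2HSV)[:,:,2]
    for z in(.168,.150):
        for b in blobs(n,m,V<60,z,25,400):
            if abs(b[0][1]-.05)<.1 and .5<b[0][0]<.75: print(n,z,b)
    # white base corner directions
im=cv2.imread("pics/w11.png"); cv2.imwrite("pics/c11.png",im)
```

```text
[0.49038621 0.04984254 0.15521529] [-0.84 -0.01  0.69  1.91  0.    1.24 -0.71]
black
(array([ 0.4855, -0.015 ]), np.float64(122.2), (69, 27), (285, 235), 524)
(array([ 0.6121, -0.0725]), np.float64(23.3), (68, 26), (406, 217), 615)
(array([ 0.5791, -0.0252]), np.float64(139.3), (59, 26), (366, 198), 1054)
(array([ 0.7642, -0.0399]), np.float64(93.2), (243, 101), (490, 128), 3490)
(array([0.5962, 0.0814]), np.float64(125.3), (98, 48), (333, 99), 2136)
(array([0.845 , 0.0679]), np.float64(93.7), (70, 13), (500, 23), 327)
(array([0.7913, 0.0848]), np.float64(131.6), (97, 71), (469, 23), 1317)
wrist 0.072 (array([ 0.4909, -0.0356]), np.float64(116.2), (89, 32), (300, 255), 1438)
wrist 0.072 (array([ 0.6088, -0.0784]), np.float64(28.4), (59, 24), (412, 229), 889)
top 0.168 (array([5.624e-01, 5.000e-04]), np.float64(147.3), (34, 12), (240, 175), 35)
top 0.168 (array([0.5701, 0.0944]), np.float64(101.1), (28, 24), (213, 172), 54)
top 0.168 (array([0.6868, 0.029 ]), np.float64(6.7), (40, 37), (233, 139), 105)
top 0.15 (array([0.5641, 0.0012]), np.float64(147.3), (34, 12), (240, 175), 35)
top
[... 290 characters left out ...]
(143.8), (50, 15), (286, 191), 68)
scene 0.168 (array([ 0.5399, -0.0053]), np.float64(57.5), (54, 22), (279, 175), 106)
scene 0.168 (array([0.5842, 0.0795]), np.float64(122.7), (53, 28), (308, 168), 110)
scene 0.168 (array([0.6058, 0.1231]), np.float64(104.1), (47, 14), (323, 164), 33)
scene 0.15 (array([0.7024, 0.0127]), np.float64(124.8), (75, 36), (321, 208), 194)
scene 0.15 (array([ 0.5883, -0.0225]), np.float64(143.8), (50, 16), (286, 191), 68)
scene 0.15 (array([0.5324, 0.0032]), np.float64(57.5), (55, 22), (279, 175), 106)
scene 0.15 (array([0.5775, 0.0894]), np.float64(122.7), (54, 29), (308, 168), 110)
scene 0.15 (array([0.5995, 0.1336]), np.float64(104.1), (48, 14), (323, 164), 33)
```

View pics/c11.png

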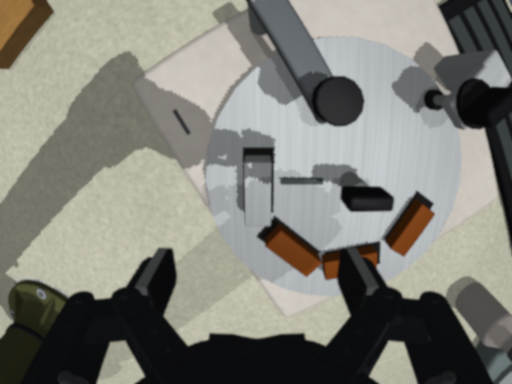

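The view shows all three coupons on their pads at (292,248), (350,262) and (410,224). The block is on place0 at (257,190), with the gauge head at (338,100) and the knob at (485,100). I'll measure the block's top face.

Run:
```python
from h import *
m=vision.camera_model("wrist"); im=cv2.imread("pics/w11.png"); g=cv2.cvtColor(im,cv2.COLOR_BGR2GRAY)
print("col257:",[(r,int(g[r,257])) for r in range(140,236,3)])
print("row200:",[(c,int(g[200,c])) for c in range(232,284,2)])
print("row172:",[(c,int(g[172,c])) for c in range(232,284,2)])
# expected pixel of pad corners and ideal block top corners
c=np.array([.492,.0497]); t=np.array([np.sin(np.radians(148.1)),-np.cos(np.radians(148.1))]); n=np.array([np.cos(np.radians(148.1)),np.sin(np.radians(148.1))])
for L,W,z in((.033,.015,.054),(.030,.012,.086)):
    P=[[*(c+a*L*t+b*W*n),z] for a,b in((1,1),(1,-1),(-1,-1),(-1,1))]; print(z,proj("wrist",m,P).round().tolist())
```

```text
col257: [(140, 122), (143, 122), (146, 108), (149, 21), (152, 18), (155, 49), (158, 71), (161, 80), (164, 117), (167, 120), (170, 119), (173, 119), (176, 121), (179, 169), (182, 170), (185, 170), (188, 170), (191, 169), (194, 168), (197, 168), (200, 167), (203, 166), (206, 165), (209, 164), (212, 163), (215, 162), (218, 161), (221, 161), (224, 159), (227, 163), (230, 165), (233, 143)]
row200: [(232, 169), (234, 162), (236, 129), (238, 95), (240, 92), (242, 84), (244, 99), (246, 159), (248, 164), (250, 161), (252, 162), (254, 167), (256, 168), (258, 166), (260, 165), (262, 166), (264, 165), (266, 169), (268, 170), (270, 137), (272, 72), (274, 154), (276, 174), (278, 173), (280, 175), (282, 173)]
row172: [(232, 192), (234, 184), (236, 152), (238, 119), (240, 117), (242, 103), (244, 100), (246, 121), (248, 120), (250, 116), (252, 116), (254, 118), (256, 119), (258, 118), (260, 117), (262, 117), (264, 116), (266, 117), (268, 118), (270, 103), (272, 63), (274, 152), (276, 176), (278, 175), (280, 177), (282, 178)]
0.054 [[242.0, 148.0], [274.0, 148.0], [272.0, 213.0], [243.0, 213.0]]
0.086 [[244.0, 158.0], [272.0, 158.0], [271.0, 223.0], [245.0, 223.0]]
```

Block is about 4 mm off along its length and centred across, which is well inside 12 mm. Now I'll find the fixture yaw from the base outline and the gauge head.

Run:
```python
from h import *
m=vision.camera_model("wrist"); im=cv2.imread("pics/w11.png"); g=cv2.cvtColor(im,cv2.COLOR_BGR2GRAY)
mk=(g<58).astype(np.uint8); mk[:70]=0; mk[130:]=0; mk[:,:310]=0; mk[:,368:]=0
for z in(.168,):
    for b in blobs("wrist",m,mk,z,300): print("head",b)
# base outline in initial top & scene pictures: low-sat bright vs bench
for n,f in(("top","top0"),("scene","scene0")):
    m=vision.camera_model(n); hsv=cv2.cvtColor(cv2.imread(f"pics/{f}.png"),cv2.COLOR_BGR2HSV)
    c=proj(n,m,[.57,.0,.05])[0].astype(int)
    mk=((hsv[:,:,1]<24)|(hsv[:,:,2]<60)).astype(np.uint8)
    box=np.array([[.36,-.2,.03],[.36,.26,.03],[.83,.26,.03],[.83,-.2,.03]])
    roi=np.zeros_like(mk); cv2.fillPoly(roi,[proj(n,m,box).astype(np.int32)],1)
    # corners guess from given sizes for phi candidates
    for phi in(-2,-3.5):
        a=np.radians(phi);Rm=np.array([[np.cos(a),-np.sin(a)],[np.sin(a),np.cos(a)]])
        C=[[*(np.array([.57,.001])+Rm@np.array(v)),.03] for v in((-.15,-.15),(.205,-.15),(.205,.205),(-.15,.205))]
        print(n,phi,proj(n,m,C).round(1).tolist())
    # edge hits: along lines crossing the -x edge and the -y edge
    V=cv2.GaussianBlur(cv2.cvtColor(cv2.imread(f"pics/{f}.png"),cv2.COLOR_BGR2LAB),(3,3),0).astype(float)
    for name,pts in(("x-",[([.40,y],[.445,y]) for y in(-.13,-.1,.1,.13,.16,.18)]),("y-",[([x,-.18],[x,-.12]) for x in(.43,.45,.5,.55,.6,.65,.7,.75)])):
        out=[]
        for p,q in pts:
            W=np.linspace([*p,.03],[*q,.03],100); uv=proj(n,m,W).astype(np.float32)
            s=np.array([cv2.remap(V[:,:,k].astype(np.float32),uv[None,:,0],uv[None,:,1],cv2.INTER_LINEAR)[0] for k in(0,2)])
            d=np.abs(np.diff(cv2.blur(s[1][None],(9,1))[0])); i=int(d[6:-6].argmax())+6; out.append((W[i][:2].round(3).tolist()))
        o=np.array(out); 
        k=1 if name=="x-" else 0; fit=np.polyfit(o[:,k],o[:,1-k],1); print(n,name,o.tolist(),"slope deg",np.degrees(np.arctan(fit[0])).round(2))
```

```text
head (array([0.5714, 0.0955]), np.float64(148.7), (31, 27), (336, 100), 2039)
top -2 [[278.7, 218.4], [284.4, 125.3], [191.4, 119.3], [184.6, 212.4]]
top -3.5 [[277.6, 219.4], [285.7, 126.4], [192.9, 118.0], [183.7, 210.9]]
top x- [[0.415, -0.13], [0.417, -0.1], [0.425, 0.1], [0.421, 0.13], [0.428, 0.16], [0.424, 0.18]] slope deg 1.87
top y- [[0.43, -0.14], [0.45, -0.139], [0.5, -0.142], [0.55, -0.144], [0.6, -0.143], [0.65, -0.148], [0.7, -0.148], [0.75, -0.15]] slope deg -1.91
scene -2 [[222.4, 197.2], [295.2, 273.4], [371.9, 205.7], [297.9, 141.1]]
scene -3.5 [[222.6, 195.8], [293.0, 273.6], [372.0, 207.7], [299.7, 141.5]]
scene x- [[0.42, -0.13], [0.422, -0.1], [0.427, 0.1], [0.429, 0.13], [0.427, 0.16], [0.431, 0.18]] slope deg 1.69
scene y- [[0.43, -0.152], [0.45, -0.153], [0.5, -0.125], [0.55, -0.14], [0.6, -0.158], [0.65, -0.159], [0.7, -0.161], [0.75, -0.162]] slope deg -3.47
```

Fixture yaw is about −1.9°, so the gauge spot is (0.573, 0.093), which agrees with the head seen at (0.571,0.0955). The knob is at about (0.695,0.030), and the wheel must turn 60° clockwise. Moving above the knob.

Run:
```python
from h import *
go(.6948,.0301,.20,psi=-90)
```

```text
slide [0.1143, 0.2301, -0.0571] turn [-0.0001, 0.0009, 0.3228] psi -90 d 0.211
```

Emit:
send_rows(moves=[{"slide":[0,0,-0.0571],"turn":[0,0,0.05],"hand":0},{"slide":[0.1143,0.2301,-0.0571],"turn":[0,0,0.3228],"hand":0},{"slide":[0.1143,0.2301,-0.0571],"turn":[0,0,0.3228],"hand":0},{"slide":[0.1143,0.2301,-0.0571],"turn":[0,0,0.3228],"hand":0},{"slide":[0.1143,0.2301,-0.0571],"turn":[0,0,0.3228],"hand":0},{"slide":[0.1143,0.2301,-0.0571],"turn":[0,0,0.3228],"hand":0},{"slide":[0.1143,0.2301,-0.0571],"turn":[0,0,0.3228],"hand":0},{"slide":[0.1143,0.2301,-0.0571],"turn":[0,0,0.3228],"hand":0}])

```text
time: 29.68
ee_pos: [0.6953, 0.0304, 0.2013]
orientation: [1.0, 0.001, -0.001, -0.0]
contact_force: [0.0, -0.1, -0.3]
opening: 0.0857
gripper_force: 0.0
```

Run:
```python
from h import *
s=r.sense();print(s["ee_pos"],s["joint_positions"].round(2),psi())
m,im=grab("wrist","w12")
cv2.imwrite("pics/c12.png",im[90:300,130:400,::-1])
g=cv2.cvtColor(im,cv2.COLOR_RGB2GRAY)
for th in(25,35,50):
    mk=(g<th).astype(np.uint8); mk[250:]=0
    for b in blobs("wrist",m,mk,.164,200,9000):
        if abs(b[0][0]-.69)<.06 and abs(b[0][1]-.03)<.06: print(th,b)
print(proj("wrist",m,[.6948,.0301,.164]))
```

```text
[0.69529687 0.03036101 0.20129528] [-0.65  0.52  0.85  1.34 -0.39  1.45 -1.39] -89.90430100948008
25 (array([0.7036, 0.0328]), np.float64(11.3), (47, 26), (254, 195), 1339)
35 (array([0.705, 0.031]), np.float64(4.2), (47, 34), (256, 194), 1776)
50 (array([0.705 , 0.0309]), np.float64(3.2), (48, 35), (256, 193), 1872)
[[257.45866474 206.2041883 ]]
```

View pics/c12.png

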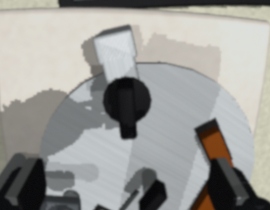

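Run:
```python
from h import *
m=vision.camera_model("wrist"); im=cv2.imread("pics/w12.png"); g=cv2.cvtColor(im,cv2.COLOR_BGR2GRAY)
print(cast("wrist",m,[[258,228],[258,226]],.164).round(4))
for r_ in(214,218,222,226): print(r_,[(c,int(g[r_,c])) for c in range(242,276,2)])
for r_ in(176,180,184,190,200): print(r_,[(c,int(g[r_,c])) for c in range(228,286,3)])
rows=[];
for r_ in range(213,226):
    x=np.where(g[r_,240:278]<60)[0]+240; rows.append([r_,x.mean(),len(x)])
rows=np.array(rows);P=cast("wrist",m,rows[:,[1,0]],.164); print(np.degrees(np.arctan(np.polyfit(P[:,0],P[:,1],1)[0])),P[[0,-1]],rows[:,2])
go(.6948,.0301,.101,psi=-88.5)
```

```text
[[0.676  0.0297 0.164 ]
 [0.6778 0.0297 0.164 ]]
214 [(242, 126), (244, 126), (246, 126), (248, 108), (250, 30), (252, 15), (254, 20), (256, 18), (258, 24), (260, 26), (262, 26), (264, 25), (266, 106), (268, 172), (270, 177), (272, 175), (274, 172)]
218 [(242, 155), (244, 179), (246, 185), (248, 167), (250, 65), (252, 14), (254, 13), (256, 13), (258, 14), (260, 14), (262, 13), (264, 15), (266, 99), (268, 171), (270, 174), (272, 175), (274, 177)]
222 [(242, 195), (244, 197), (246, 197), (248, 184), (250, 90), (252, 14), (254, 14), (256, 11), (258, 15), (260, 15), (262, 16), (264, 12), (266, 76), (268, 159), (270, 172), (272, 175), (274, 175)]
226 [(242, 197), (244, 196), (246, 195), (248, 193), (250, 127), (252, 28), (254, 13), (256, 15), (258, 22), (260, 23), (262, 23), (264, 24), (266, 97), (268, 167), (270, 173), (272, 171), (274, 171)]
176 [(228, 98), (231, 97), (234, 96), (237, 58), (240, 16), (243, 17), (246, 15), (249, 8), (252, 12), (255, 10), (258, 11), (261, 11), (264, 29), (267, 33), (270, 32), (273, 34), (276, 113), (279, 173), (282, 175), (285, 176)]
180 [(228, 106), (231
[... 423 characters left out ...]
), (285, 174)]
190 [(228, 124), (231, 116), (234, 33), (237, 24), (240, 16), (243, 14), (246, 15), (249, 20), (252, 25), (255, 27), (258, 30), (261, 28), (264, 22), (267, 27), (270, 28), (273, 27), (276, 29), (279, 35), (282, 157), (285, 177)]
200 [(228, 120), (231, 121), (234, 99), (237, 27), (240, 24), (243, 16), (246, 15), (249, 18), (252, 23), (255, 27), (258, 28), (261, 28), (264, 19), (267, 21), (270, 17), (273, 18), (276, 30), (279, 136), (282, 175), (285, 174)]
3.051500916274176 [[0.68902959 0.03015599 0.164     ]
 [0.67867233 0.02972927 0.164     ]] [16. 16. 16. 16. 16. 15. 15. 15. 15. 15. 15. 15. 15.]
slide [-0.0006, 0.0004, 0.1259] turn [-0.0001, 0.0002, -0.0079] psi -88.5 d 0.101
```

Emit:
send_rows(moves=[{"slide":[0.002,0,0.06],"turn":[0,0,-0.01],"hand":80},{"slide":[0.002,0,0.11],"turn":[0,0,-0.01],"hand":80},{"slide":[0.002,0,0.125],"turn":[0,0,-0.01],"hand":80},{"slide":[0.002,0,0.125],"turn":[0,0,-0.01],"hand":80}])

```text
time: 30.22
ee_pos: [0.6972, 0.0304, 0.1023]
orientation: [1.0, 0.016, -0.0, -0.0]
contact_force: [0.0, -0.2, 0.3]
opening: 0.0586
gripper_force: 0.0
```

Emit:
send_rows(grip_force=60, moves=[{"slide":[0,0,0],"turn":[0,0,0],"hand":255},{"slide":[0,0,0],"turn":[0,0,0],"hand":255},{"slide":[0,0,0],"turn":[0,0,0],"hand":255},{"slide":[0,0,0],"turn":[0,0,0],"hand":255},{"slide":[0,0,0],"turn":[0,0,0],"hand":255}])

```text
time: 30.85
ee_pos: [0.6982, 0.0305, 0.1037]
orientation: [1.0, 0.016, 0.001, -0.0]
contact_force: [-0.8, 1.0, 6.1]
opening: 0.0126
gripper_force: 60.2
```

Run:
```python
from h import *
s=r.sense();print(s["ee_pos"],s["opening"],psi(),s["contact_force"].round(1),s["ft_torque"].round(2),s["joint_positions"].round(2))
browns("scene",.072); browns("top",.072)
```

```text
[0.69821834 0.03045954 0.1037201 ] 0.012584778910879623 -88.17593664377348 [-0.8  1.   6.1] [0.14 0.2  0.11] [-0.64  0.59  0.81  1.45 -0.43  1.28 -1.33]
scene 0.072 (array([ 0.3724, -0.453 ]), np.float64(155.0), (98, 22), (137, 242), 207)
scene 0.072 (array([ 0.3844, -0.3554]), np.float64(134.8), (59, 24), (164, 225), 130)
scene 0.072 (array([ 0.6122, -0.0852]), np.float64(26.4), (59, 25), (276, 219), 125)
scene 0.072 (array([ 0.5116, -0.0613]), np.float64(132.1), (121, 41), (260, 195), 223)
top 0.072 (array([ 0.342 , -0.4334]), np.float64(153.9), (94, 23), (358, 241), 158)
top 0.072 (array([ 0.4824, -0.03  ]), np.float64(109.0), (59, 24), (249, 199), 108)
top 0.072 (array([ 0.5297, -0.0807]), np.float64(158.3), (61, 25), (263, 187), 109)
top 0.072 (array([ 0.6071, -0.0802]), np.float64(27.1), (60, 23), (263, 166), 109)
```

All coupons are confirmed on their pads and the knob bar is gripped. Loosening by 90° anticlockwise.

Emit:
send_rows(moves=[{"slide":[0,0,0],"turn":[0,0,-0.05],"hand":255},{"slide":[0,0,0],"turn":[0,0,-0.11],"hand":255},{"slide":[0,0,0],"turn":[0,0,-0.17],"hand":255},{"slide":[0,0,0],"turn":[0,0,-0.23],"hand":255},{"slide":[0,0,0],"turn":[0,0,-0.29],"hand":255},{"slide":[0,0,0],"turn":[0,0,-0.35],"hand":255},{"slide":[0,0,0],"turn":[0,0,-0.41],"hand":255},{"slide":[0,0,0],"turn":[0,0,-0.46],"hand":255}])

```text
time: 31.95
ee_pos: [0.695, 0.0337, 0.1037]
orientation: [0.737, 0.676, 0.0, -0.003]
contact_force: [-11.0, 5.0, 10.9]
opening: 0.0129
gripper_force: 60.5
```

Emit:
send_rows(moves=[{"slide":[0,0,0],"turn":[0,0,-0.04],"hand":255},{"slide":[0,0,0],"turn":[0,0,-0.04],"hand":255},{"slide":[0,0,0],"turn":[0,0,-0.04],"hand":255}])

```text
time: 32.33
ee_pos: [0.6946, 0.0337, 0.1037]
orientation: [0.695, 0.719, -0.0, -0.004]
contact_force: [-11.0, 3.6, 11.5]
opening: 0.0131
gripper_force: 61.0
```

Run:
```python
from h import *
s=r.sense();print(s["ee_pos"],s["opening"],psi(),s["contact_force"].round(1),s["ft_torque"].round(2),s["joint_positions"].round(2))
```

```text
[0.69461982 0.03371156 0.10369743] 0.01305068498023199 1.9252877496740757 [-11.    3.6  11.5] [0.96 2.24 0.03] [-0.44  0.51  0.5   1.45 -0.25  1.26  0.12]
```

Emit:
send_rows(moves=[{"slide":[0,0,0],"turn":[0,0,0],"hand":140},{"slide":[0,0,0],"turn":[0,0,0],"hand":80},{"slide":[0,0,0],"turn":[0,0,0],"hand":80},{"slide":[0,0,-0.05],"turn":[0,0,0],"hand":80},{"slide":[0,0,-0.11],"turn":[0,0,0],"hand":80},{"slide":[0,0,-0.125],"turn":[0,0,0],"hand":80},{"slide":[0,0,-0.125],"turn":[0,0,0],"hand":80}])

```text
time: 33.2
ee_pos: [0.6978, 0.0299, 0.2027]
orientation: [0.696, 0.718, 0.001, 0.001]
contact_force: [0.1, -0.2, -0.6]
opening: 0.0589
gripper_force: 0.0
```

Run:
```python
from h import *
s=r.sense();print(s["ee_pos"],s["opening"],psi(),s["joint_positions"].round(2))
m,im=grab("wrist","w13")
g=cv2.cvtColor(im,cv2.COLOR_RGB2GRAY)
mk=(g<40).astype(np.uint8); mk[260:]=0
for b in blobs("wrist",m,mk,.164,200,9000):
    if abs(b[0][0]-.69)<.06 and abs(b[0][1]-.03)<.06: print("knob",b)
for b in blobs("wrist",m,mk,.122,200,9000):
    if abs(b[0][0]-.57)<.06 and abs(b[0][1]-.0)<.06: print("hub",b)
for p in (58.1,):
    go(.5701,.0011,.20,psi=p)
```

```text
[0.69784404 0.02994051 0.20265059] 0.05887296815002714 1.7765957926316938 [-0.44  0.45  0.52  1.32 -0.22  1.42  0.1 ]
knob (array([ 0.6528, -0.0108]), np.float64(66.4), (26, 17), (200, 248), 309)
knob (array([0.7494, 0.0044]), np.float64(96.5), (59, 9), (317, 234), 265)
knob (array([0.6927, 0.0451]), np.float64(89.1), (51, 20), (249, 185), 700)
hub (array([ 0.571 , -0.0366]), np.float64(156.0), (53, 12), (133, 245), 308)
hub (array([0.578, 0.008]), np.float64(157.7), (38, 25), (134, 206), 718)
hub (array([0.5317, 0.0056]), np.float64(113.0), (52, 19), (95, 206), 363)
slide [-0.0313, -0.1597, 0.0015] turn [-0.0003, -0.0002, -0.3129] psi 58.1 d 0.13
```

Emit:
send_rows(moves=[{"slide":[-0.0313,-0.1597,0.0015],"turn":[0,0,-0.3129],"hand":80},{"slide":[-0.0313,-0.1597,0.0015],"turn":[0,0,-0.3129],"hand":80},{"slide":[-0.0313,-0.1597,0.0015],"turn":[0,0,-0.3129],"hand":80},{"slide":[-0.0313,-0.1597,0.0015],"turn":[0,0,-0.3129],"hand":80},{"slide":[-0.0313,-0.1597,0.0015],"turn":[0,0,-0.3129],"hand":80},{"slide":[-0.0313,-0.1597,0.0015],"turn":[0,0,-0.3129],"hand":80},{"slide":[-0.0313,-0.1597,0.0015],"turn":[0,0,-0.3129],"hand":80},{"slide":[-0.0313,-0.1597,0.0015],"turn":[0,0,-0.3129],"hand":80}])

```text
time: 34.25
ee_pos: [0.5698, 0.0012, 0.1997]
orientation: [0.275, 0.961, -0.0, -0.001]
contact_force: [0.8, -0.5, -0.8]
opening: 0.0584
gripper_force: 0.0
```

Run:
```python
from h import *
s=r.sense();print(s["ee_pos"],s["opening"],psi(),s["joint_positions"].round(2))
m,im=grab("wrist","w14")
g=cv2.cvtColor(im,cv2.COLOR_RGB2GRAY)
for th in(30,50):
  mk=(g<th).astype(np.uint8); mk[235:]=0
  for b in blobs("wrist",m,mk,.122,100,9000):
    if abs(b[0][0]-.57)<.06 and abs(b[0][1]-.0)<.06: print("hub",b)
browns("wrist",.072,300)
go(.5701,.0011,.062,psi=58.1)
```

```text
[0.5698299  0.0012279  0.19969803] 0.058441452770578474 58.07502083078546 [-0.44  0.15  0.44  1.66 -0.07  1.34  1.02]
hub (array([ 0.5812, -0.049 ]), np.float64(29.2), (41, 6), (217, 225), 199)
hub (array([ 0.5306, -0.047 ]), np.float64(157.9), (50, 3), (188, 180), 144)
hub (array([ 0.581 , -0.0497]), np.float64(30.0), (44, 8), (216, 225), 315)
hub (array([0.5669, 0.0045]), np.float64(147.6), (41, 12), (257, 184), 586)
hub (array([ 0.5309, -0.0487]), np.float64(155.0), (54, 20), (187, 181), 312)
wrist 0.072 (array([ 0.6083, -0.0787]), np.float64(28.7), (60, 25), (215, 237), 926)
wrist 0.072 (array([ 0.3784, -0.2791]), np.float64(125.9), (55, 31), (11, 169), 522)
wrist 0.072 (array([ 0.5067, -0.0513]), np.float64(132.7), (128, 44), (183, 150), 2340)
slide [-0.0001, -0.0001, 0.1728] turn [-0.0002, -0.0002, -0.0001] psi 58.1 d 0.138
```

Emit:
send_rows(moves=[{"slide":[0,0,0.06],"turn":[0,0,0],"hand":80},{"slide":[0,0,0.12],"turn":[0,0,0],"hand":80},{"slide":[0,0,0.16],"turn":[0,0,0],"hand":80},{"slide":[0,0,0.17],"turn":[0,0,0],"hand":80},{"slide":[0,0,0.17],"turn":[0,0,0],"hand":80}])

```text
time: 34.98
ee_pos: [0.5708, 0.0012, 0.0652]
orientation: [0.275, 0.962, -0.0, 0.0]
contact_force: [-0.7, -0.1, 0.9]
opening: 0.0587
gripper_force: 0.0
```

Emit:
send_rows(grip_force=40, moves=[{"slide":[0,0,0],"turn":[0,0,0],"hand":255},{"slide":[0,0,0],"turn":[0,0,0],"hand":255},{"slide":[0,0,0],"turn":[0,0,0],"hand":255},{"slide":[0,0,0],"turn":[0,0,0],"hand":255},{"slide":[0,0,0],"turn":[0,0,0],"hand":255}])

```text
time: 35.6
ee_pos: [0.5713, 0.0011, 0.0661]
orientation: [0.275, 0.962, 0.0, 0.001]
contact_force: [-0.3, -0.8, 5.9]
opening: 0.013
gripper_force: 40.6
```

Run:
```python
from h import *
s=r.sense();print(s["ee_pos"],s["opening"],psi(),s["contact_force"].round(1),s["joint_positions"].round(2))
```

```text
[0.57130802 0.00110233 0.06612618] 0.012984464736279374 58.11096888013534 [-0.3 -0.8  5.9] [-0.42  0.26  0.43  1.82 -0.12  1.08  1.07]
```

Emit:
send_rows(moves=[{"slide":[0,0,0],"turn":[0,0,0.03],"hand":255},{"slide":[0,0,0],"turn":[0,0,0.07],"hand":255},{"slide":[0,0,0],"turn":[0,0,0.11],"hand":255},{"slide":[0,0,0],"turn":[0,0,0.15],"hand":255},{"slide":[0,0,0],"turn":[0,0,0.19],"hand":255},{"slide":[0,0,0],"turn":[0,0,0.23],"hand":255},{"slide":[0,0,0],"turn":[0,0,0.27],"hand":255},{"slide":[0,0,0],"turn":[0,0,0.3],"hand":255}])

```text
time: 36.6
ee_pos: [0.5715, 0.0016, 0.0662]
orientation: [0.682, 0.731, 0.001, 0.001]
contact_force: [-0.3, 0.7, 5.9]
opening: 0.0131
gripper_force: 40.7
```

Emit:
send_rows(moves=[{"slide":[0,0,0],"turn":[0,0,0.02],"hand":255},{"slide":[0,0,0],"turn":[0,0,0.0333],"hand":255},{"slide":[0,0,0],"turn":[0,0,0.0333],"hand":255},{"slide":[0,0,0],"turn":[0,0,0.0333],"hand":255}])

```text
time: 37.1
ee_pos: [0.5713, 0.0016, 0.0661]
orientation: [0.718, 0.696, 0.001, 0.0]
contact_force: [-1.0, 0.6, 5.6]
opening: 0.0132
gripper_force: 40.7
```

Run:
```python
from h import *
s=r.sense();print(s["ee_pos"],s["opening"],psi(),s["contact_force"].round(1),s["ft_torque"].round(2))
browns("scene",.072); browns("top",.072)
```

```text
[0.57133071 0.00159531 0.06613104] 0.013205982241309712 -1.8596930332655557 [-1.   0.6  5.6] [ 0.03  0.25 -0.03]
scene 0.072 (array([ 0.3722, -0.4529]), np.float64(154.9), (100, 22), (137, 242), 208)
scene 0.072 (array([ 0.3843, -0.3552]), np.float64(134.5), (59, 24), (164, 225), 131)
scene 0.072 (array([ 0.5217, -0.077 ]), np.float64(144.7), (62, 23), (258, 200), 109)
scene 0.072 (array([ 0.4852, -0.0079]), np.float64(97.4), (58, 23), (266, 180), 102)
top 0.072 (array([ 0.3419, -0.4333]), np.float64(153.9), (94, 23), (358, 241), 157)
top 0.072 (array([ 0.5186, -0.0724]), np.float64(147.5), (60, 24), (261, 190), 110)
```

Emit:
send_rows(moves=[{"slide":[0,0,0],"turn":[0,0,0],"hand":160},{"slide":[0,0,0],"turn":[0,0,0],"hand":80},{"slide":[0,0,0],"turn":[0,0,0],"hand":80},{"slide":[0,0,-0.05],"turn":[0,0,0],"hand":80},{"slide":[0,0,-0.11],"turn":[0,0,0],"hand":80},{"slide":[0,0,-0.17],"turn":[0,0,0],"hand":80},{"slide":[0,0,-0.17],"turn":[0,0,0],"hand":80},{"slide":[0,0,-0.17],"turn":[0,0,0],"hand":80}])

```text
time: 38.2
ee_pos: [0.57, 0.0013, 0.2002]
orientation: [0.719, 0.695, -0.0, -0.0]
contact_force: [-0.8, 0.2, -0.3]
opening: 0.0586
gripper_force: 0.0
```

Run:
```python
from h import *
s=r.sense();print(s["ee_pos"],s["opening"],psi(),s["joint_positions"].round(2))
m,im=grab("wrist","w15"); cv2.imwrite("pics/c15.png",im[:,:,::-1])
g=cv2.cvtColor(im,cv2.COLOR_RGB2GRAY)
mk=(g<50).astype(np.uint8); mk[240:]=0
for b in blobs("wrist",m,mk,.122,200,9000): print("dark",b)
browns("wrist",.072,300)
go(.6950,.0305,.20,psi=1.9)
```

```text
[0.57002751 0.00132526 0.20019345] 0.058640021946747965 -1.8722334360993802 [-0.58  0.16  0.6   1.67 -0.09  1.34 -0.  ]
dark (array([ 0.5362, -0.0347]), np.float64(148.6), (51, 8), (221, 226), 375)
dark (array([ 0.755 , -0.0166]), np.float64(94.6), (88, 8), (433, 200), 454)
dark (array([0.572, 0.008]), np.float64(88.6), (42, 12), (258, 182), 575)
dark (array([0.5083, 0.0087]), np.float64(91.8), (55, 19), (188, 184), 240)
dark (array([0.7101, 0.0117]), np.float64(115.0), (121, 50), (399, 174), 2776)
dark (array([0.5291, 0.0744]), np.float64(66.1), (50, 22), (205, 110), 386)
dark (array([0.7811, 0.0476]), np.float64(107.2), (183, 95), (457, 139), 3219)
dark (array([0.5736, 0.096 ]), np.float64(59.6), (40, 34), (256, 83), 1267)
dark (array([0.7829, 0.1786]), np.float64(13.3), (77, 37), (461, 16), 1750)
wrist 0.072 (array([ 0.3919, -0.274 ]), np.float64(124.9), (50, 36), (150, 349), 378)
wrist 0.072 (array([ 0.5209, -0.0696]), np.float64(148.1), (60, 24), (216, 236), 943)
wrist 0.072 (array([ 0.4844, -0.0013]), np.float64(97.3), (62, 26), (178, 180), 1157)
wrist 0.072 (array([0.5026, 0.0612]), np.float64(48.1), (60, 24), (190, 122), 1231)
slide [0.0416, 0.1557, -0.0014] turn [-0.0009, 0.0001, -0.0209] psi 1.9 d 0.129
```

View pics/c15.png

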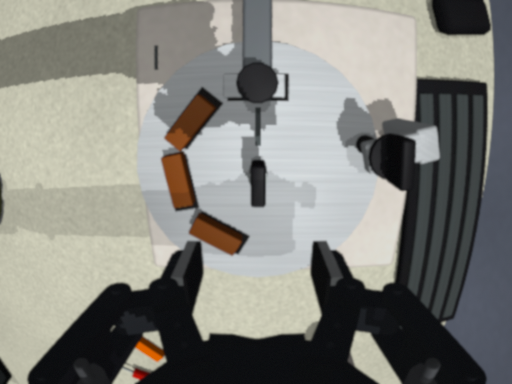

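The wheel sits with the rib and block's pad right under the gauge: the gauge arm column, at 257, matches the rib column, and the bar angle is 88.6°. All coupons are in place. Now back to the knob to tighten.

Emit:
send_rows(moves=[{"slide":[0.0416,0.1557,-0.0014],"turn":[0,0,-0.0209],"hand":80},{"slide":[0.0416,0.1557,-0.0014],"turn":[0,0,-0.0209],"hand":80},{"slide":[0.0416,0.1557,-0.0014],"turn":[0,0,-0.0209],"hand":80},{"slide":[0.0416,0.1557,-0.0014],"turn":[0,0,-0.0209],"hand":80},{"slide":[0.0416,0.1557,0.06],"turn":[0,0,-0.0209],"hand":80},{"slide":[0.0416,0.1557,0.11],"turn":[0,0,-0.0209],"hand":80},{"slide":[0.0416,0.1557,0.122],"turn":[0,0,-0.0209],"hand":80},{"slide":[0.0416,0.1557,0.122],"turn":[0,0,-0.0209],"hand":80}])

```text
time: 39.3
ee_pos: [0.6957, 0.0301, 0.1045]
orientation: [0.696, 0.718, 0.001, 0.0]
contact_force: [0.1, -0.1, 2.2]
opening: 0.0585
gripper_force: 0.0
```

Emit:
send_rows(grip_force=60, moves=[{"slide":[0,0,0],"turn":[0,0,0],"hand":80},{"slide":[0,0,0],"turn":[0,0,0],"hand":255},{"slide":[0,0,0],"turn":[0,0,0],"hand":255},{"slide":[0,0,0],"turn":[0,0,0],"hand":255},{"slide":[0,0,0],"turn":[0,0,0],"hand":255},{"slide":[0,0,0],"turn":[0,0,0],"hand":255}])

```text
time: 40.05
ee_pos: [0.6948, 0.0305, 0.1041]
orientation: [0.695, 0.719, -0.001, -0.001]
contact_force: [-5.2, -0.3, 5.4]
opening: 0.0127
gripper_force: 60.2
```

Run:
```python
from h import *
s=r.sense();print(s["ee_pos"],s["opening"],psi(),s["contact_force"].round(1),s["ft_torque"].round(2),s["joint_positions"].round(2))
```

```text
[0.694816   0.03046765 0.10414123] 0.012698705547825151 1.901770341078741 [-5.2 -0.3  5.4] [0.02 1.06 0.1 ] [-0.49  0.52  0.57  1.45 -0.28  1.26  0.14]
```

Emit:
send_rows(moves=[{"slide":[0,0,0],"turn":[0,0,0.05],"hand":255},{"slide":[0,0,0],"turn":[0,0,0.11],"hand":255},{"slide":[0,0,0],"turn":[0,0,0.17],"hand":255},{"slide":[0,0,0],"turn":[0,0,0.23],"hand":255},{"slide":[0,0,0],"turn":[0,0,0.29],"hand":255},{"slide":[0,0,0],"turn":[0,0,0.35],"hand":255},{"slide":[0,0,0],"turn":[0,0,0.4],"hand":255},{"slide":[0,0,0],"turn":[0,0,0.45],"hand":255}])

```text
time: 41.05
ee_pos: [0.6949, 0.0303, 0.1041]
orientation: [0.996, 0.093, -0.001, -0.0]
contact_force: [-5.3, -0.6, 5.4]
opening: 0.0127
gripper_force: 60.1
```

Emit:
send_rows(moves=[{"slide":[0,0,0],"turn":[0,0,0.03],"hand":255},{"slide":[0,0,0],"turn":[0,0,0.05],"hand":255},{"slide":[0,0,0],"turn":[0,0,0.06],"hand":255},{"slide":[0,0,0],"turn":[0,0,0.065],"hand":255},{"slide":[0,0,0],"turn":[0,0,0.065],"hand":255}])

```text
time: 41.68
ee_pos: [0.6949, 0.0303, 0.1041]
orientation: [1.0, -0.007, -0.001, -0.0]
contact_force: [-5.0, 0.3, 5.6]
opening: 0.0128
gripper_force: 60.1
```

Run:
```python
from h import *
s=r.sense();print(s["ee_pos"],s["opening"],psi(),s["contact_force"].round(1),s["ft_torque"].round(2),s["joint_positions"].round(2))
```

```text
[0.69494016 0.03026776 0.10414835] 0.01282041239743673 -90.80603216653 [-5.   0.3  5.6] [-0.08  1.09  0.1 ] [-0.69  0.61  0.89  1.46 -0.48  1.3  -1.34]
```

Emit:
send_rows(moves=[{"slide":[0,0,0],"turn":[0,0,0.02],"hand":255},{"slide":[0,0,0],"turn":[0,0,0.04],"hand":255},{"slide":[0,0,0],"turn":[0,0,0.05],"hand":255},{"slide":[0,0,0],"turn":[0,0,0.05],"hand":255}])

```text
time: 42.18
ee_pos: [0.6949, 0.0302, 0.1042]
orientation: [0.997, -0.082, -0.001, 0.001]
contact_force: [-5.8, -1.9, 6.2]
opening: 0.0127
gripper_force: 99.8
```

Run:
```python
from h import *
s=r.sense();print(s["ee_pos"],s["opening"],psi(),s["contact_force"].round(1),s["ft_torque"].round(2),s["joint_positions"].round(2))
```

```text
[0.69489968 0.03021952 0.10421868] 0.012739875181486914 -99.37648561227545 [-5.8 -1.9  6.2] [-0.36  1.16  2.66] [-0.71  0.62  0.92  1.46 -0.5   1.31 -1.48]
```

Wrist torque jumped to 2.7 N m, so the screw is at its stop. Easing off slightly and releasing.

Emit:
send_rows(moves=[{"slide":[0,0,0],"turn":[0,0,-0.02],"hand":255},{"slide":[0,0,0],"turn":[0,0,-0.02],"hand":160},{"slide":[0,0,0],"turn":[0,0,-0.02],"hand":80},{"slide":[0,0,0],"turn":[0,0,-0.02],"hand":80},{"slide":[0,0,-0.05],"turn":[0,0,-0.02],"hand":80},{"slide":[0,0,-0.11],"turn":[0,0,-0.02],"hand":80},{"slide":[0,0,-0.125],"turn":[0,0,-0.02],"hand":80},{"slide":[0,0,-0.125],"turn":[0,0,-0.02],"hand":80}])

```text
time: 43.18
ee_pos: [0.6965, 0.0303, 0.2038]
orientation: [0.999, -0.054, 0.001, -0.0]
contact_force: [-0.6, 0.3, -0.4]
opening: 0.059
gripper_force: 0.0
```

Run:
```python
from h import *
s=r.sense();print(s["ee_pos"],s["opening"],psi(),s["joint_positions"].round(2))
m=vision.camera_model("wrist"); m,im=grab("wrist","w16"); g=cv2.cvtColor(im,cv2.COLOR_RGB2GRAY)
rows=np.array([[r_,(np.where(g[r_,235:285]<60)[0]+235).mean(),(g[r_,235:285]<60).sum()] for r_ in range(213,227)])
P=cast("wrist",m,rows[:,[1,0]],.164); print(rows[:,2],np.degrees(np.arctan(np.polyfit(P[:,0],P[:,1],1)[0])))
browns("scene",.072); browns("top",.072)
go(.5730,.0940,.22,psi=-95); go(.5730,.0940,.22,psi=-1.9)
```

```text
[0.6964565  0.03025507 0.20382956] 0.05902434288566288 -96.23730859196812 [-0.7   0.56  0.95  1.33 -0.45  1.47 -1.47]
[16. 16. 16. 16. 16. 16. 16. 15. 15. 15. 15. 15. 14. 14.] -1.9144943079517278
scene 0.072 (array([ 0.3724, -0.453 ]), np.float64(155.0), (98, 22), (137, 242), 207)
scene 0.072 (array([ 0.3844, -0.3554]), np.float64(134.8), (59, 24), (164, 225), 130)
scene 0.072 (array([ 0.5217, -0.0771]), np.float64(144.3), (63, 23), (258, 200), 109)
scene 0.072 (array([ 0.4855, -0.0086]), np.float64(98.3), (59, 23), (266, 180), 105)
scene 0.072 (array([0.5046, 0.0556]), np.float64(47.5), (58, 24), (283, 173), 106)
top 0.072 (array([ 0.3419, -0.4332]), np.float64(154.1), (94, 23), (358, 241), 158)
top 0.072 (array([ 0.4791, -0.0045]), np.float64(98.4), (60, 23), (242, 200), 104)
top 0.072 (array([0.4973, 0.0592]), np.float64(43.5), (57, 23), (225, 194), 94)
top 0.072 (array([ 0.5186, -0.0723]), np.float64(146.5), (60, 24), (261, 190), 108)
slide [-0.1604, -0.062, -0.023] turn [0.0001, 0.0009, -0.0068] psi -95 d 0.139
slide [-0.1604, -0.062, -0.023] turn [-0.0007, 0.0007, -0.524] psi -1.9 d 0.139
```

The knob bar is back parallel to the fixture x-axis, so the screw is near 0 and everything is in place. Now the gauge, with shut fingers above the head.

Emit:
send_rows(moves=[{"slide":[-0.1604,-0.062,-0.023],"turn":[0,0,0],"hand":255},{"slide":[-0.1604,-0.062,-0.023],"turn":[0,0,0],"hand":255},{"slide":[-0.1604,-0.062,-0.023],"turn":[0,0,0],"hand":255},{"slide":[-0.1604,-0.062,-0.023],"turn":[0,0,0],"hand":255},{"slide":[-0.1604,-0.062,-0.023],"turn":[0,0,0],"hand":255},{"slide":[-0.1604,-0.062,-0.023],"turn":[0,0,0],"hand":255}])

```text
time: 44.08
ee_pos: [0.5744, 0.0922, 0.2212]
orientation: [0.998, -0.055, 0.0, 0.001]
contact_force: [-0.9, 0.0, -0.5]
opening: 0.0001
gripper_force: 0.0
```

Run:
```python
from h import *
s=r.sense();print(s["ee_pos"],s["opening"],psi())
m,im=grab("wrist","w17"); g=cv2.cvtColor(im,cv2.COLOR_RGB2GRAY)
mk=(g<50).astype(np.uint8); mk[240:]=0
for b in blobs("wrist",m,mk,.168,300,9000): print("dark",b)
print(proj("wrist",m,[.573,.093,.168]))
go(.5730,.0935,.136,psi=-96.2)
```

```text
[0.57441828 0.0922379  0.22124668] 7.006065649212698e-05 -96.34018628679009
dark (array([0.5442, 0.0222]), np.float64(94.9), (46, 16), (340, 223), 343)
dark (array([0.5732, 0.0889]), np.float64(53.1), (72, 30), (261, 200), 1306)
dark (array([ 0.5707, -0.0193]), np.float64(142.6), (45, 17), (384, 189), 417)
dark (array([0.5985, 0.302 ]), np.float64(2.0), (73, 60), (46, 197), 759)
dark (array([0.5897, 0.0204]), np.float64(81.5), (36, 15), (341, 172), 641)
dark (array([0.6913, 0.0392]), np.float64(161.5), (42, 33), (309, 49), 1651)
dark (array([ 0.7396, -0.0826]), np.float64(95.5), (195, 9), (429, 2), 487)
[[256.40571075 200.50268872]]
slide [-0.0019, -0.0014, 0.1067] turn [0.0004, -0.0001, -0.0008] psi -96.2 d 0.085
```

Head confirmed at the expected spot. Descending to just above it, then stepping down.

Emit:
send_rows(moves=[{"slide":[-0.001,-0.001,0.05],"turn":[0,0,0],"hand":255},{"slide":[-0.001,-0.001,0.09],"turn":[0,0,0],"hand":255},{"slide":[-0.001,-0.001,0.102],"turn":[0,0,0],"hand":255},{"slide":[-0.001,-0.001,0.106],"turn":[0,0,0],"hand":255},{"slide":[-0.001,-0.001,0.11],"turn":[0,0,0],"hand":255},{"slide":[-0.001,-0.001,0.114],"turn":[0,0,0],"hand":255},{"slide":[-0.001,-0.001,0.114],"turn":[0,0,0],"hand":255}])

```text
time: 45.0
ee_pos: [0.5739, 0.0946, 0.1311]
orientation: [0.999, -0.054, 0.001, -0.0]
contact_force: [1.0, 0.7, 1.4]
opening: -0.0002
gripper_force: 0.7
```

Emit:
send_rows(moves=[{"slide":[0,0,0.004],"turn":[0,0,0],"hand":255},{"slide":[0,0,0.008],"turn":[0,0,0],"hand":255},{"slide":[0,0,0.012],"turn":[0,0,0],"hand":255},{"slide":[0,0,0.016],"turn":[0,0,0],"hand":255},{"slide":[0,0,0.019],"turn":[0,0,0],"hand":255},{"slide":[0,0,0.019],"turn":[0,0,0],"hand":255}])

```text
time: 45.75
ee_pos: [0.573, 0.0945, 0.115]
orientation: [0.999, -0.054, -0.0, 0.0]
contact_force: [2.6, 0.0, 1.8]
opening: 0.0001
gripper_force: 1.2
```

Emit:
send_rows(moves=[{"slide":[0,0,0.0012],"turn":[0,0,0],"hand":255},{"slide":[0,0,0.0024],"turn":[0,0,0],"hand":255},{"slide":[0,0,0.0024],"turn":[0,0,0],"hand":255}])

```text
time: 46.12
ee_pos: [0.573, 0.0945, 0.1132]
orientation: [0.999, -0.054, -0.0, -0.0]
contact_force: [0.9, -0.1, 2.6]
opening: -0.0003
gripper_force: 1.3
```

Emit:
send_rows(moves=[{"slide":[0,0,0.001],"turn":[0,0,0],"hand":255},{"slide":[0,0,0.002],"turn":[0,0,0],"hand":255},{"slide":[0,0,0.002],"turn":[0,0,0],"hand":255}])

```text
time: 46.5
ee_pos: [0.5731, 0.0946, 0.1118]
orientation: [0.999, -0.054, -0.0, -0.0]
contact_force: [0.4, -0.1, 4.3]
opening: -0.0002
gripper_force: 2.2
```

Emit:
send_rows(moves=[{"slide":[0,0,0.001],"turn":[0,0,0],"hand":255},{"slide":[0,0,0.001],"turn":[0,0,0],"hand":255}])

```text
time: 46.75
ee_pos: [0.5731, 0.0946, 0.1118]
orientation: [0.999, -0.054, -0.0, -0.0]
contact_force: [-2.6, 0.2, 9.2]
opening: -0.0
gripper_force: 4.7
```

The travel stalled at 20 mm and the force rose to 9 N, so the foot is resting on the block. Hold for a second, then lift away.

Emit:
send_rows(moves=[{"slide":[0,0,0],"turn":[0,0,0],"hand":255},{"slide":[0,0,0],"turn":[0,0,0],"hand":255},{"slide":[0,0,0],"turn":[0,0,0],"hand":255},{"slide":[0,0,0],"turn":[0,0,0],"hand":255},{"slide":[0,0,0],"turn":[0,0,0],"hand":255},{"slide":[0,0,0],"turn":[0,0,0],"hand":255},{"slide":[0,0,0],"turn":[0,0,0],"hand":255},{"slide":[0,0,0],"turn":[0,0,0],"hand":255}])

```text
time: 47.75
ee_pos: [0.5731, 0.0946, 0.1118]
orientation: [0.999, -0.054, -0.0, -0.0]
contact_force: [-2.2, -0.4, 8.9]
opening: 0.0002
gripper_force: 4.7
```

Emit:
send_rows(moves=[{"slide":[0,0,-0.006],"turn":[0,0,0],"hand":255},{"slide":[0,0,-0.014],"turn":[0,0,0],"hand":255},{"slide":[0,0,-0.024],"turn":[0,0,0],"hand":255},{"slide":[0,0,-0.05],"turn":[0,0,0],"hand":255},{"slide":[0,0,-0.12],"turn":[0,0,0],"hand":255},{"slide":[0,0,-0.18],"turn":[0,0,0],"hand":255},{"slide":[0,0,-0.18],"turn":[0,0,0],"hand":255},{"slide":[0,0,-0.18],"turn":[0,0,0],"hand":255}])

```text
time: 48.75
ee_pos: [0.5726, 0.0945, 0.255]
orientation: [0.999, -0.054, -0.0, -0.0]
contact_force: [-0.6, 0.4, 0.2]
opening: 0.0002
gripper_force: 0.0
```

Run:
```python
from h import *
s=r.sense();print(s["ee_pos"],s["contact_force"].round(1))
browns("scene",.072); browns("top",.072)
m,im=grab("wrist","w18"); g=cv2.cvtColor(im,cv2.COLOR_RGB2GRAY); mk=(g<50).astype(np.uint8); mk[240:]=0
for z in(.168,.148):
  for b in blobs("wrist",m,mk,z,300,9000):
    if abs(b[0][0]-.573)<.03 and abs(b[0][1]-.093)<.03: print("head",z,b)
```

```text
[0.57261192 0.0944982  0.25495625] [-0.6  0.4  0.2]
scene 0.072 (array([ 0.3722, -0.4529]), np.float64(154.9), (100, 22), (137, 242), 208)
scene 0.072 (array([ 0.3845, -0.3553]), np.float64(134.9), (59, 25), (164, 225), 131)
scene 0.072 (array([ 0.5215, -0.0768]), np.float64(144.9), (60, 23), (258, 200), 108)
scene 0.072 (array([0.4947, 0.0235]), np.float64(73.6), (123, 42), (275, 177), 207)
top 0.072 (array([ 0.342 , -0.4335]), np.float64(153.8), (94, 23), (358, 241), 159)
top 0.072 (array([ 0.4791, -0.0048]), np.float64(97.8), (59, 23), (242, 200), 104)
top 0.072 (array([0.4989, 0.0616]), np.float64(47.9), (57, 23), (224, 194), 104)
top 0.072 (array([ 0.5189, -0.0725]), np.float64(146.5), (60, 24), (261, 190), 109)
head 0.168 (array([0.5717, 0.0892]), np.float64(48.4), (74, 29), (263, 187), 1077)
head 0.148 (array([0.5655, 0.0894]), np.float64(48.4), (80, 31), (263, 187), 1077)
```

```bash
python3 -c "
from plant import ticket
print(ticket.hand_in())"
```

```text
the job is handed in; nothing more can be done
None
```

I loaded the wheel, turned the block under the gauge, re-tightened the clamp, held the gauge foot on the block for over a second and handed the job in; the hand-in returned no verdict, and by my measurements everything was within its limits.

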